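# Open the guard and set the lift-gate feed selector to the tagged outlet

## Robot

A 7-joint arm with a two-finger parallel gripper is mounted at the origin on a cart in front of the work surface, level with it; the furniture and walls round the work are solid. World frame = base frame: x ahead of the robot, y to its left, z up, the work surface at z = 0. Lengths are in m, angles in rad, forces in N, time in s.
With the tool pointing down it reaches from about 0.4 to 0.85 m from the base axis. Payload 10.4 kg.
Tool frame: the origin (TCP) lies at the very end of the fingers, on their centre line; the grasp point (between the pads) lies manip.hold_point_z behind it (manip.hold_point_z is the distance from the TCP to the grasp point, in m); z points along the fingers, x is the direction in which the jaws open and shut, and the axes are right-handed (so a half turn about z gives the same grasp; the last joint's range is limited). The gripper opens to 85 mm and grips with 20 to 120 N. Pads are 22 mm wide; open, the fingers measure 114 mm over their backs; the gripper's body (76 mm by 85 mm) begins 54 mm behind the grasp point. The pads swing forward as they close: fully open they stand 13 mm farther back than shut.
Start: joints at [-0.023, 0.332, -0.065, 1.46, 0.022, 1.35, -0.088], TCP at [0.625, 0, 0.203] pointing down, gripper open.
Joint ranges: [-2.6, 2.6], [-0.5, 2.12], [-1.47, 1.34], [0.16, 2.42], [-1.27, 4.41], [0.06, 2.06], [-2.6, 2.6]. Speed limits (rad/s): [2.22, 2.22, 2.79, 2.79, 3.14, 3.14, 3.14].

## Interface

Orientations are given as a unit quaternion [x, y, z, w].
In Python, from workcell import readout, camera, camera_info, manip gives the robot as it stands.
- The arm moves only by the tool play_rows, never from a script. Its argument "rows" is a list of rows, each a list of 3 entries, a list of its own where there are three numbers: the shift along the world's x, y, z in mm, then the turn, a rotation vector about the world's x, y, z in degrees, then the finger opening in mm, from 0 to 85.4. In form: [[[tx, ty, tz], [rx, ry, rz], fingers], ...]. A call has 1 to 12 rows; each row shifts and turns the commanded pose from where the row before left it; what a row does not reach is not made up. A row lasts 1/8 s, in which the tool goes at most 62.5 mm and 10.7 degrees, less where a joint would pass 70% of its speed; a pose out of reach is approached as far as the arm can. A call with a gripper value outside its range is refused whole. The fingers move at their own pace and stop on an object; "force" is the grip in N (left out, the last holds). Time passes only in rows, so rows that do not move let the fingers close. It gives the time, the measured TCP pose, the force and the opening at its end, in the units of the state.
- readout.get_obs(): the state, without advancing time (a new reading comes with each control period).
- camera(name): name is "scene" or "side" or "wrist"; returns the picture (420x560x3 uint8, blue, green, red); there is no depth.
- camera_info(name): a dict with "fx", "fy", "cx", "cy" (pixels), "k1" (the pictures are not rectified: a ray, as slopes to the right and down, at radius r is drawn at 1 + k1 r^2 times it, then the intrinsics apply), "world_from_camera" (4x4, takes a point from camera to world coordinates). Camera axes: x right, y up, looking along -z (the intrinsics and any distortion apply to the point x, -y, -z); pixel columns grow to the right and rows downward; lengths in m; the calibration is good to about 2 mm. A picture is of the moment at which its call begins: read the wrist's pose just before it. camera_info takes no time and is no camera call; for the wrist camera it gives the pose at the moment of the call.
- manip.hand_in(): hands the job in, once; it reports no verdict.
The state is a dict: "clock": time; "joint_pos": joint angles; "joint_velocities": joint speeds; "tau": joint torques, N m; "position": TCP position; "ee_rot": TCP orientation; "ft_force": force on the tool from outside, world axes, zero at the start; "torque": the same for the moment, N m; "grip_width": opening from 0.0 (shut) to 1.0 (fully open).
Only numpy, scipy, OpenCV 4.12 (cv2) and the standard library are available. Lean on these libraries where they do the work, as an engineer would, in place of code of your own. Each camera call takes 0.05 s, during which the arm holds its last target.

## Task

On the sloping grey selector console, slide the red thumb latch to the left so that the clear guard cover springs open. Then lift the black-knobbed lever out of its middle notch, swing it over to the notch beside the green tag, lower it fully into that notch and let go. Leave the cover standing open and do not push the loose things around the console out of place.

Things in the scene. Friction and masses are not known exactly. Their poses are not given: they have to be found in the camera images.
- console: Grey wedge-shaped feed selector console, fixed, 205 deep (x), 240 wide (y). Origin: centre of its underside, 4 mm above the worktop; x away from the robot, y left, z up, turned by its yaw (within 11 degrees). Its panel slopes up away from the robot at 35 degrees; in the console frame the up-slope direction is u = (0.819, 0, 0.574) and the outward normal n = (-0.574, 0, 0.819).
- panel_front (a point): Middle of the sloping panel's front edge, at (-0.10, 0, 0.03) in the console frame. An aluminium latch pillar (y from -21 to +43 mm) stands 73 mm off the panel 30 to 62 mm up the slope from here; an aluminium hinge block, 140 mm wide and 64 mm high, stands 215 to 243 mm up the slope. The lever's quadrant is between them.
- quadrant_top (a point): Top of the notched steel quadrant in the panel's middle, 20 mm off the panel, 28 mm under the centre of the knob in the middle notch; at (-0.005, 0, 0.121) in the console frame. 20 mm thick along u, 110 mm wide; it falls off to 8 mm at its ends.
- latch_tab (a point): Middle of the latch's red thumb tab, 14 mm along u, 18 mm along y, 27 mm high along n; home, it is at (-0.109, 0, 0.136) in the console frame. It stands on a thin steel slide (18 mm wide) whose top is 12.5 mm below this point; the pillar top is 19 mm below it. Pinch it along the console's y, fingers along -n or vertical, or push it sideways.
- latch (a joint): Travel of the latch along the console's +y (left), m: 0 (home) to 0.024 (stop). It frees the cover beyond about 0.018 and stays where it is left; about 2 N moves it.
- cover (a joint): Angle of the clear guard cover, rad: 0 closed (parallel to the panel, 70 mm off it, over the lever), 1.66 fully open. Once freed, a light spring (about 1.5 N at its edge) swings it up within about 2 s and holds it open.
- cover_hinge (a point): Middle of the cover's hinge line (along the console's y), at (0.036, 0, 0.211) in the console frame. The cover reaches 148 mm from it and is 170 mm wide, with 30 mm skirts. Open, it leans over the lever towards the robot, 30 degrees from vertical, so a vertical tool cannot reach the knob: tilt the tool about 35 degrees, fingers along -n (forward and down).
- knob (a point): Centre of the black ball knob, 24 mm diameter, on the end of the selector lever. In the middle notch it is at (-0.021, 0, 0.144) in the console frame, 48 mm off the panel. Grip it across the console's y, fingers along -n; about 25 N of grip lifts it surely. A 9 mm rod with a collar is below it.
- lever_pivot (a point): Where the lever pivots, inside the console at (0.064, 0, 0.023) in its frame; the axis runs along u. The knob's centre is 148 mm from it when the lever is fully down, up to 170 mm when lifted.
- swing (a joint): Swing of the lever, rad: 0 in the middle notch (lever along n), positive towards the console's +y (left). Outer notches at +0.32 and -0.32, stops at +-0.36. About 0.5 N at the knob moves it and it stays put; a notch has about 0.03 rad of play.
- lift (a joint): How far the lever's rod is drawn out along the lever, m: 0 to 0.022 (stop). A spring of 2 to 4 N pulls it in. Fully down in a notch it reads 0; its cross pin must be lifted more than 0.013 to pass the teeth, and on top of a tooth it stays at 0.010 or more.
- green_tag_mid (a point): Middle of the green tag, 16x30x3 mm, fixed flat on the panel just down-slope of one of the two outer notches (left or right): the notch to be used. It is at y = +0.047 or -0.047 in the console frame; a knob fully down in that notch is 57 mm from it.
- white_tag_mid (a point): Middle of the white tag of the same size, at the other outer notch (not to be used).
- nut_mid (a point): loose chrome union nut, 29x32x12 mm: its middle. Bystander, to be left where it is.
- nipple_mid (a point): loose brass pipe nipple lying down, 40x26x23 mm: its middle. Bystander, to be left where it is.
- tape_reel_mid (a point): loose blue spool of white thread tape, 64x55x16 mm: its middle. Bystander, to be left where it is.
- shower_mid (a point): loose chrome shower head, spray face down, 125x125x92 mm: its middle. Bystander, to be left where it is.
- dropper_mid (a point): loose brown dropper bottle, 34x34x102 mm, standing: its middle. Bystander, to be left where it is.
- driver_mid (a point): loose blue and black screwdriver, 182 mm long, lying: its middle. Bystander, to be left where it is.

How it is judged:
On the way, in this order (a step that is already met when the one before it is completed fails the run):
1. the latch is slid aside and the cover has sprung open (more than 1.4 rad) (value of joint cover above 1.4 rad), for 0.2 s.
2. the lever is lifted clear of the middle notch (rod drawn out more than 12 mm while still in the middle, within 0.08 rad) (value of joint lift above 0.012 m and value of joint swing between -0.08 and 0.08 rad), for 0.05 s.
At the end, for the whole second after the job is handed in: the cover stands open (more than 1.4 rad), and the lever is fully down (rod within 4 mm of its lowest position) at rest in the notch beside the green tag (knob within 66 mm of the green tag's middle) (value of joint cover above 1.4 rad and value of joint lift below 0.004 m and distance between knob and green_tag_mid below 0.066 m and velocity of joint swing between -0.1 and 0.1 rad/s); the robot touches nothing.
It fails at once if one of the loose bystanders is pushed more than 30 mm out of place (distance of any of nut_mid, nipple_mid, tape_reel_mid, shower_mid, dropper_mid, driver_mid from where it was at the start of the episode above 0.03 m).
It also fails if it takes over 46 s, if anything falls off the work surface, if the arm or the gripper's body presses on something with over 40 N, if the wrist force passes 120 N, or if a joint passes its speed limit or range.

## Working session

There is one attempt and no reset: what is moved stays moved. The work goes in short steps, Python scripts to look and compute and a tool call to move; the robot and the scene stay as the last step left them, time stands still between calls to the robot, and variables do not carry over. Pictures are saved under pics/ and viewed, and the job is handed in when it is done.

Besides the shell and the picture viewer there is one more tool, called after "Request:" as name([rows], argument=value, ...), one row to a line, values as JSON. play_rows: Moves the arm, as the interface text tells. Its arguments: {"type":"object","properties":{"rows":{"type":"array"},"force":{"type":"number"}},"required":["rows"]}

```bash
mkdir -p pics; ls
python3 - <<'E'
from workcell import readout, camera, camera_info, manip
import cv2
o=readout.get_obs();print(o['clock'],o['position'],o['ee_rot'],o['grip_width'],manip.hold_point_z)
for n in ['scene','side']:
    cv2.imwrite(f'pics/{n}0.png',camera(n)); print(n,camera_info(n))
E
```

```text
pics
0.0 [ 6.24564923e-01 -4.11454785e-05  2.02097052e-01] [ 9.99999730e-01 -5.80312555e-06 -7.32748218e-04  4.92171426e-05] 1.0018474790335568 0.0187
scene {'fx': 486.1310414849237, 'fy': 486.1310414849237, 'cx': 279.3855386177003, 'cy': 213.95482771607325, 'k1': -0.17845329275916294, 'world_from_camera': array([[-0.69029182,  0.46210462, -0.5567374 , -0.15159539],
       [-0.72352898, -0.44272257,  0.5296249 ,  0.68994677],
       [-0.0017381 ,  0.76841137,  0.63995386,  0.96998572],
       [ 0.        ,  0.        ,  0.        ,  1.        ]])}
side {'fx': 546.8552287768196, 'fy': 546.8552287768196, 'cx': 280.4587121577249, 'cy': 210.2739990727834, 'k1': 0.02227509664419288, 'world_from_camera': array([[-0.17746196,  0.48045007, -0.85888007, -0.78649902],
       [-0.98406214, -0.09670183,  0.14923294,  0.25756827],
       [-0.0113563 ,  0.87167453,  0.48995362,  0.93200938],
       [ 0.        ,  0.        ,  0.        ,  1.        ]])}
```

View pics/scene0.png

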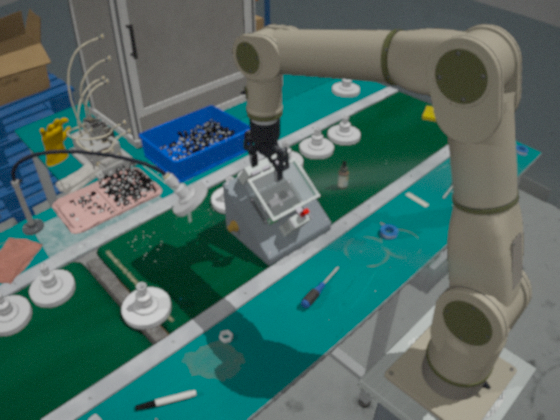

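View pics/side0.png

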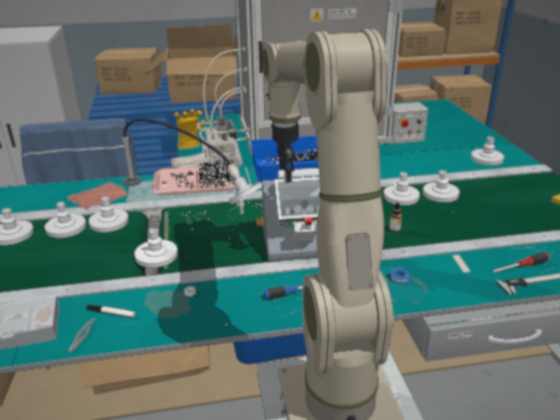

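The scene view shows the console at about (275,210) with the red tab near (304,212). In the side view the tab is near (308,221) and partly hidden by the arm. I'll zoom in and check the wrist view.

Run:
```python
from workcell import readout, camera, camera_info, manip
import cv2
w=camera('wrist'); cv2.imwrite('pics/wrist0.png',w); print(camera_info('wrist'))
a=cv2.imread('pics/scene0.png')[150:270,200:360]; cv2.imwrite('pics/scene0z.png',cv2.resize(a,None,fx=5,fy=5,interpolation=cv2.INTER_CUBIC))
a=cv2.imread('pics/side0.png')[150:270,240:400]; cv2.imwrite('pics/side0z.png',cv2.resize(a,None,fx=5,fy=5,interpolation=cv2.INTER_CUBIC))
```

```text
{'fx': 302.5215264919625, 'fy': 302.5215264919625, 'cx': 282.2586154981965, 'cy': 209.807242842284, 'k1': -0.05832604109815056, 'world_from_camera': array([[ 0.99999833, -0.00144639,  0.0011206 ,  0.62618234],
       [ 0.00109729,  0.96416932,  0.26528537,  0.06754793],
       [-0.00146415, -0.26528369,  0.96416929,  0.37348734],
       [ 0.        ,  0.        ,  0.        ,  1.        ]])}
```

View pics/scene0z.png

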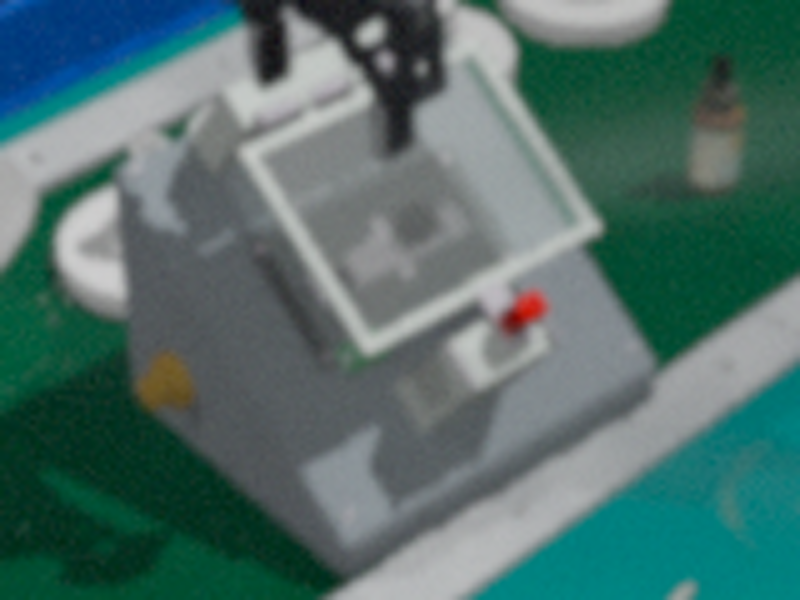

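View pics/side0z.png

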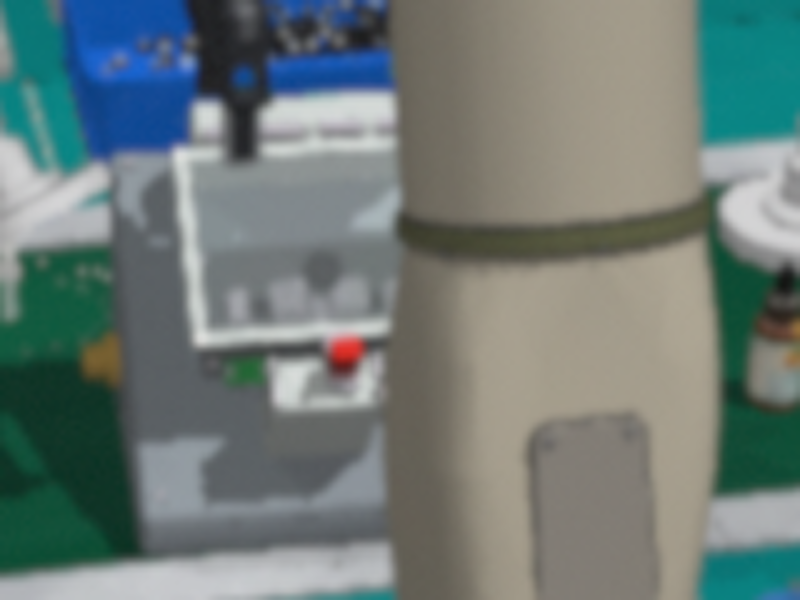

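View pics/wrist0.png

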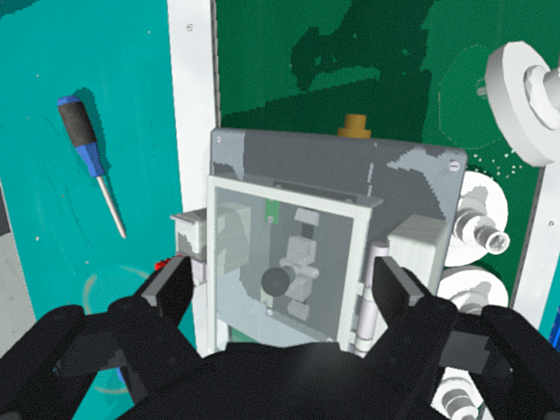

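```bash
cat > h.py <<'E'
import numpy as np, cv2
from workcell import readout, camera, camera_info, manip
from scipy.optimize import least_squares
u=np.array([.819,0,.574]); n=np.array([-.574,0,.819])
def proj(I,P):
    T=np.linalg.inv(I['world_from_camera']); p=T[:3,:3]@P+T[:3,3]
    s=np.array([p[0],-p[1]])/-p[2]; r2=s@s
    s=s*(1+I['k1']*r2)
    return np.array([I['fx']*s[0]+I['cx'],I['fy']*s[1]+I['cy']])
def cent(img,lo,hi,box=None):
    h=cv2.cvtColor(img,cv2.COLOR_BGR2HSV); m=cv2.inRange(h,lo,hi)
    if box:
        z=np.zeros_like(m); x0,y0,x1,y1=box; z[y0:y1,x0:x1]=m[y0:y1,x0:x1]; m=z
    k,l,s,c=cv2.connectedComponentsWithStats(m)
    i=1+np.argmax(s[1:,4]) if k>1 else None
    return (c[i],s[i]) if i else None
def C2W(q,p):
    x,y,a=q; c,s=np.cos(a),np.sin(a)
    return np.array([x+c*p[0]-s*p[1],y+s*p[0]+c*p[1],.004+p[2]])
E
python3 - <<'E'
from h import *
S=cv2.imread('pics/scene0.png');D=cv2.imread('pics/side0.png');W=cv2.imread('pics/wrist0.png')
rs=cent(S,(0,150,100),(8,255,255),(290,200,320,225)); rd=cent(D,(0,150,100),(8,255,255),(295,210,320,235))
print(rs,rd)
gw=cent(W,(45,120,60),(75,255,255),(255,190,290,230)); gd=cent(D,(45,120,60),(75,255,255),(280,217,297,232)); print(gw,gd)
I={k:camera_info(k) for k in ['scene','side','wrist']}
tab=np.array([-.109,0,.136]);knob=np.array([-.021,0,.144])
pf=np.array([-.1,0,.03]);hinge=np.array([.036,0,.211])
# green tag: y=.047, 57mm from knob down in notch 
kn=np.array([.064,0,.023])+.148*(np.cos(.32)*n+np.sin(.32)*np.array([0,1,0]))
dy=kn[1]-.047; kN=(kn-pf)@n; kU=(kn-pf)@u
du=np.sqrt(.057**2-dy**2-(kN-.0025)**2); print('kn',kn,'du',du)
gt=pf+(kU-du)*u+.0025*n+np.array([0,.047,0])
print(gt)
O=[('scene',tab,rs[0]),('side',tab,rd[0]),('scene',knob,(283,194.4)),('side',knob,(304.4,203.4)),('wrist',knob,(275,282)),('wrist',gt,gw[0] if gw else (272,211)),
('scene',hinge-.148*u+[0,.085,0],(274,220.5)),('scene',hinge-.148*u-[0,.085,0],(320.5,196))]
f=lambda q:np.concatenate([proj(I[c],C2W(q,p))-px for c,p,px in O])
r=least_squares(f,[.6,0,0],loss='soft_l1',x_scale=[.01,.01,.01]); print(r.x,np.degrees(r.x[2])); print(f(r.x).reshape(-1,2).round(1))
for nm,p in dict(tab=tab,knob=knob,kn=kn,gt=gt).items(): print(nm,C2W(r.x,p).round(4))
# tab triangulated free
for O2 in (O[:2],O[2:5]):
    g=lambda P:np.concatenate([proj(I[c],P)-px for c,p,px in O2]); s=least_squares(g,[.6,0,.14]); print(s.x,s.fun.round(1))
E
```

```text
(array([304.67857143, 211.67857143]), array([302, 209,   7,   7,  28], dtype=int32)) (array([309., 220.]), array([306, 218,   7,   5,  25], dtype=int32))
None (array([289.35294118, 223.58823529]), array([287, 222,   5,   4,  17], dtype=int32))
kn [-0.01663945  0.04655585  0.13805872] du 0.0423472957528856
[-0.02940337  0.047       0.0825312 ]
[ 0.64130428 -0.0603649  -0.06683657] -3.8294536389298224
[[-0.4 -0.5]
 [-0.4 -0.4]
 [ 0.1 -0.8]
 [-0.4 -0.8]
 [ 0.5  2.5]
 [-0.7 -1.1]
 [ 0.2  2.4]
 [ 0.4  1.5]]
tab [ 0.5325 -0.0531  0.14  ]
knob [ 0.6204 -0.059   0.148 ]
kn [ 0.6278 -0.0128  0.1421]
gt [ 0.6151 -0.0115  0.0865]
[ 0.53170278 -0.05400625  0.13866339] [ 0.  -0.1 -0.   0.1]
[ 0.619906   -0.05846548  0.14502442] [ 0.1  0.2 -0.5  0.1  0.   0.2]
```

The tag is on the left (+y). The console fits at roughly (0.641, -0.060) with a yaw of -3.8°, and the point residuals are about 2 mm. Next I'll work out the approach for pushing the tab.

```bash
cat >> h.py <<'E'
from scipy.spatial.transform import Rotation as R
def Rt(yaw):  # tool: x=console y, z=-n
    z=-n/np.linalg.norm(n); x=np.array([0,1,0.]); M=np.array([x,np.cross(z,x),z]).T
    return R.from_euler('z',yaw)*R.from_matrix(M)
def delta(q,pc,verbose=True):
    o=readout.get_obs(); P=C2W(q,pc); d=(P-o['position'])*1000
    rv=(Rt(q[2])*R.from_quat(o['ee_rot']).inv()).as_rotvec(degrees=True)
    print('target',P.round(4),'shift mm',d.round(1),'rot deg',rv.round(2), 'at',o['position'].round(4),'ft',np.round(o['ft_force'],1),'grip',round(float(o['grip_width']),3),'t',o['clock'])
Q=(0.6413,-.0604,-.0668)
TAB=np.array([-.109,0,.136]);KNOB=np.array([-.021,0,.144]);Y=np.array([0,1,0.])
PIV=np.array([.064,0,.023])
E
python3 - <<'E'
from h import *
delta(Q,TAB+.09*n-.05*Y)
delta(Q,TAB-.005*n-.05*Y)
E
```

```text
target [ 0.4777 -0.0996  0.2137] shift mm [-147.   -99.6   11.4] rot deg [-28.04 -26.32  83.27] at [ 0.6247 -0.      0.2023] ft [ 0.1  0.1 -0. ] grip 1.0 t 0.15
target [ 0.5321 -0.1032  0.1359] shift mm [ -92.6 -103.2  -66.4] rot deg [-28.04 -26.32  83.27] at [ 0.6247 -0.      0.2023] ft [ 0.1  0.1 -0. ] grip 1.0 t 0.15
```

Request:
play_rows([
  [[-10, 0, 50], [0, 0, 0], 85],
  [[-20, 0, 40], [0, 0, 0], 85],
  [[-14, -10, 0], [-2.8, -2.63, 8.33], 60],
  [[-14, -10, 0], [-2.8, -2.63, 8.33], 30],
  [[-14, -10, 0], [-2.8, -2.63, 8.33], 0],
  [[-14, -10, 0], [-2.8, -2.63, 8.33], 0],
  [[-14, -10, 0], [-2.8, -2.63, 8.33], 0],
  [[-14, -10, 0], [-2.8, -2.63, 8.33], 0],
  [[-14, -10, 0], [-2.8, -2.63, 8.33], 0],
  [[-14, -10, -10], [-2.8, -2.63, 8.33], 0],
  [[-5, -10, -20], [-2.8, -2.63, 8.33], 0],
  [[0, -10, -20], [-2.8, -2.63, 8.33], 0],
], force=30)

```text
clock: 1.65
position: [0.4776, -0.1001, 0.2424]
ee_rot: [0.694, 0.653, 0.206, 0.22]
ft_force: [-6.6, 2.0, 9.2]
grip_width: -0.0
```

Run:
```python
from h import *
delta(Q,TAB-.005*n-.05*Y)
cv2.imwrite('pics/side1.png',cv2.resize(camera('side')[120:300,200:440],None,fx=3,fy=3,interpolation=cv2.INTER_CUBIC))
cv2.imwrite('pics/wrist1.png',camera('wrist'))
delta(Q,TAB-.005*n-.05*Y)
import pickle;pickle.dump(camera_info('wrist'),open('w1.pkl','wb'))
```

```text
target [ 0.5321 -0.1032  0.1359] shift mm [  54.5   -3.1 -106.5] rot deg [ 0.04  0.09 -0.33] at [ 0.4776 -0.1001  0.2424] ft [-6.6  2.   9.2] grip -0.0 t 1.65
target [ 0.5321 -0.1032  0.1359] shift mm [  56.4   -2.2 -103.2] rot deg [-0.07 -0.29 -0.12] at [ 0.4757 -0.101   0.2391] ft [-0.5  1.3  1. ] grip -0.004 t 1.75
```

View pics/wrist1.png

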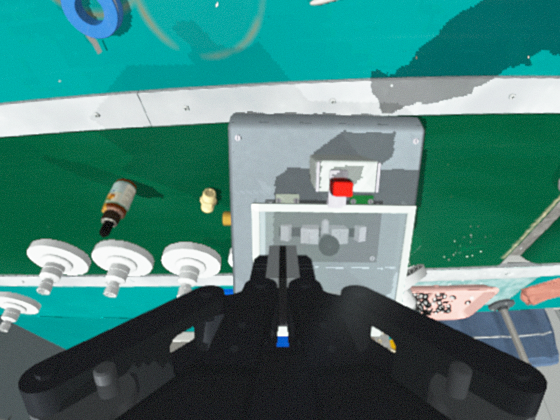

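View pics/side1.png

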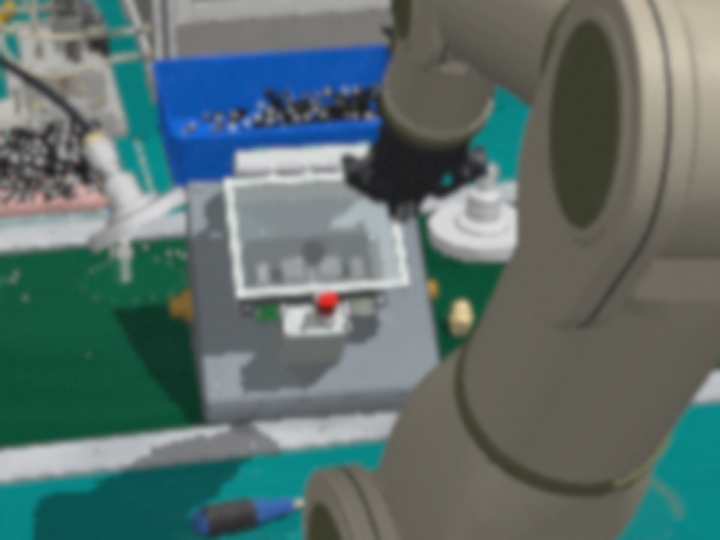

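The wrist view shows the tab at about (341,187), the knob at (328,245), the green tag at (362,199) and the white tag at (287,199). The side view is clear now, so I'll refine the pose.

Run:
```python
from h import *
import pickle
W=cv2.imread('pics/wrist1.png');Iw=pickle.load(open('w1.pkl','rb'))
t=cent(W,(0,150,100),(8,255,255),(325,170,360,205));g=cent(W,(45,100,40),(80,255,255),(345,188,380,212))
print(t,g)
cv2.imwrite('pics/w1z.png',cv2.resize(W[100:280,220:440],None,fx=3.5,fy=3.5,interpolation=cv2.INTER_CUBIC))
for nm,p in dict(tab=TAB,knob=KNOB,gt=np.array([-.0294,.047,.0825]),wt=np.array([-.0294,-.047,.0825]),fl=np.array([-.1025,.12,.03]),fr=np.array([-.1025,-.12,.03])).items(): print(nm,proj(Iw,C2W(Q,p)).round(1))
```

```text
(array([341.91830065, 188.17647059]), array([331, 181,  22,  16, 306], dtype=int32)) (array([361.72727273, 198.41258741]), array([350, 195,  24,   9, 143], dtype=int32))
tab [335.6 185.4]
knob [325.8 244. ]
gt [359.  199.6]
wt [284.9 199.4]
fl [423.1 127.2]
fr [224.2 125.8]
```

View pics/w1z.png

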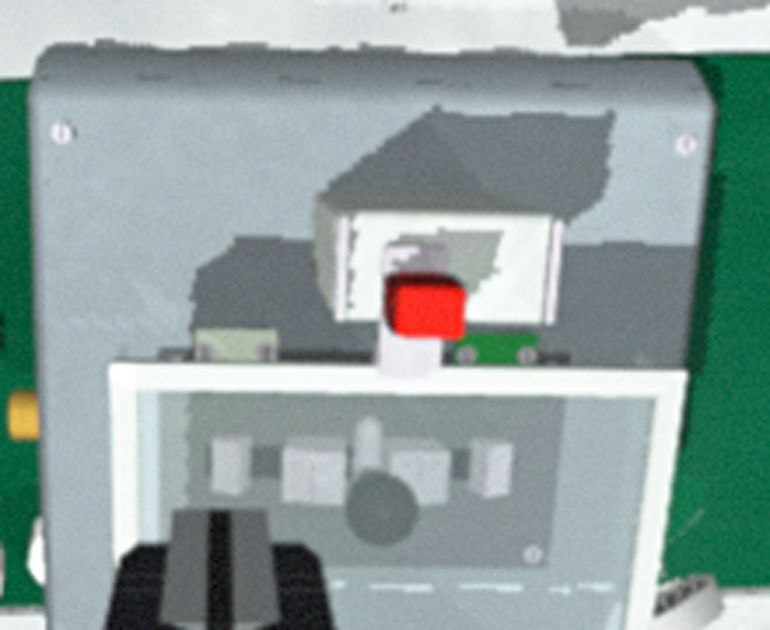

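Run:
```python
from h import *
import pickle
Iw=pickle.load(open('w1.pkl','rb')); I={'w':Iw,'s':camera_info('scene'),'d':camera_info('side')}
H=np.array([.036,0,.211]); cl=H-.148*u+.085*Y; cr=H-.148*u-.085*Y; gt=np.array([-.0294,.047,.0825]);wt=gt*[1,-1,1]
O=[('w',TAB,(341.9,188.2)),('w',KNOB,(328.5,244.5)),('w',gt,(361.7,199)),('w',wt,(287,199)),('w',cl,(416.3,206)),('w',cr,(250.9,204.5)),
('s',TAB,(304.7,211.7)),('d',TAB,(309,220)),('s',KNOB,(283,194.4)),('d',KNOB,(304.6,203.2)),('d',gt,(289,223.8)),('d',cl,(280,219)),('d',cr,(336,215.3)),('s',cl,(274,220.5)),('s',cr,(320.5,196))]
def fit(O):
    f=lambda q:np.concatenate([proj(I[c],C2W(q,p))-px for c,p,px in O])
    r=least_squares(f,Q,loss='soft_l1',x_scale=[.01,.01,.01]);print(r.x.round(4),np.degrees(r.x[2]).round(2));print(f(r.x).reshape(-1,2).round(1).tolist())
fit(O);fit(O[:6]);fit(O[6:])
```

```text
[ 0.6425 -0.0573 -0.0566] -3.25
[[-4.4, -2.0], [-0.3, -0.0], [-0.5, 0.9], [0.1, 1.2], [-1.8, -10.8], [0.2, -8.6], [-1.3, -0.4], [-1.2, -0.6], [-0.9, -0.6], [-1.6, -0.7], [-1.0, -1.2], [-2.5, 1.4], [-0.9, 0.9], [-0.5, 2.7], [-0.7, 1.5]]
[ 0.6445 -0.0577 -0.0947] -5.42
[[-0.6, -0.5], [-0.0, 0.9], [-0.5, 2.8], [0.8, 1.3], [-0.7, -7.4], [3.0, -9.5]]
[ 0.6428 -0.0611 -0.0548] -3.14
[[-0.3, -1.1], [0.2, -0.8], [0.0, -1.2], [-0.3, -0.9], [0.2, -1.3], [-1.2, 1.2], [0.4, 0.7], [0.6, 2.0], [0.2, 0.9]]
```

```bash
sed -i 's/^Q=.*/Q=(0.643,-.0585,-.068)/' h.py
python3 - <<'E'
from h import *
delta(Q,TAB+.03*n-.05*Y)
delta(Q,TAB-.005*n-.05*Y)
E
```

```text
target [ 0.5137 -0.0998  0.1646] shift mm [ 38.    1.2 -74.6] rot deg [-0.07 -0.29 -0.19] at [ 0.4757 -0.101   0.2391] ft [-0.5  1.3  1. ] grip -0.004 t 1.75
target [ 0.5337 -0.1012  0.1359] shift mm [  58.    -0.2 -103.2] rot deg [-0.07 -0.29 -0.19] at [ 0.4757 -0.101   0.2391] ft [-0.5  1.3  1. ] grip -0.004 t 1.75
```

Request:
play_rows([
  [[10, 0, -18], [0, 0, 0], 0],
  [[14, 0, -25], [0, 0, 0], 0],
  [[14, 0, -25], [0, 0, 0], 0],
  [[10, 0, -18], [0, 0, 0], 0],
  [[6, 0, -10], [0, 0, 0], 0],
  [[4, 0, -7], [0, 0, 0], 0],
  [[0, 0, 0], [0, 0, 0], 0],
])

```text
clock: 2.62
position: [0.5362, -0.0998, 0.14]
ee_rot: [0.697, 0.652, 0.206, 0.219]
ft_force: [0.3, 0.1, -0.5]
grip_width: 0.003
```

Run:
```python
from h import *
delta(Q,TAB-.005*n-.05*Y)
cv2.imwrite('pics/side2.png',cv2.resize(camera('side')[180:260,260:360],None,fx=6,fy=6,interpolation=cv2.INTER_CUBIC))
cv2.imwrite('pics/wrist2.png',camera('wrist'))
```

```text
target [ 0.5337 -0.1012  0.1359] shift mm [-2.5 -1.4 -4.1] rot deg [-0.09 -0.06 -0.1 ] at [ 0.5362 -0.0998  0.14  ] ft [ 0.3  0.1 -0.5] grip 0.003 t 2.625
```

View pics/wrist2.png

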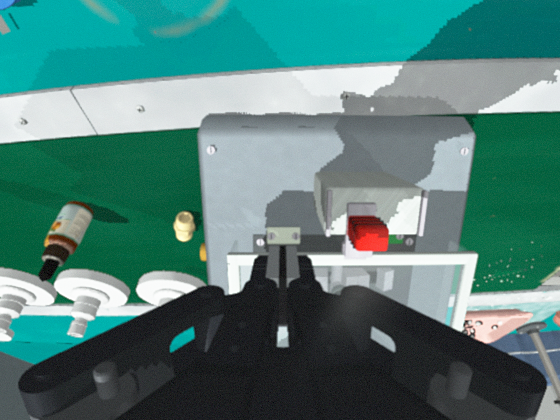

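View pics/side2.png

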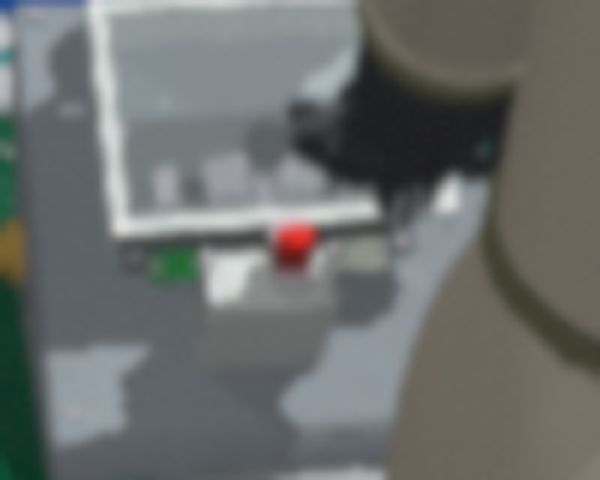

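Run:
```python
from h import *
I=camera_info('wrist');o=readout.get_obs();p=o['position']
W=cv2.imread('pics/wrist2.png');print(cent(W,(0,150,80),(8,255,255),(335,200,400,270)))
print('tcp',proj(I,p),'tab c',proj(I,C2W(Q,TAB)),'tab top',proj(I,C2W(Q,TAB+.0135*n)),'tab top up-slope',proj(I,C2W(Q,TAB+.0135*n+.007*u)),'tab bot/down',proj(I,C2W(Q,TAB+.0135*n-.007*u)))
cv2.imwrite('pics/w2z.png',cv2.resize(W[170:290,220:430],None,fx=3.5,fy=3.5,interpolation=cv2.INTER_CUBIC))
```

```text
(array([369.02628697, 237.14348302]), array([348, 221,  41,  30, 913], dtype=int32))
tcp [281.0014238  240.44517746] tab c [363.15884034 234.57219406] tab top [369.5064186  242.99569183] tab top up-slope [368.47437243 254.7656531 ] tab bot/down [370.5462725  230.94324712]
```

View pics/w2z.png

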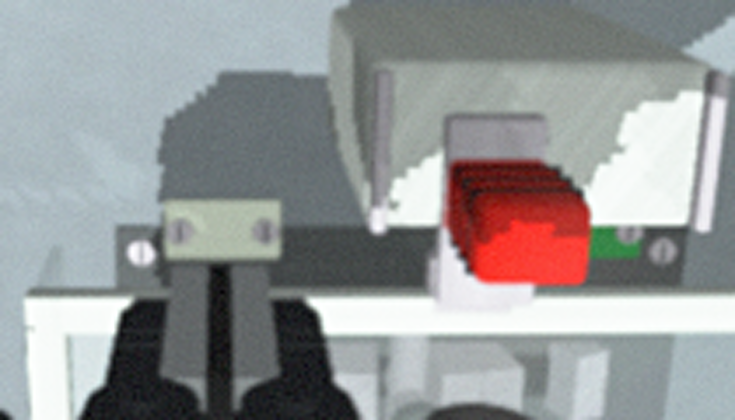

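Request:
play_rows([
  [[-3, 0, -3], [0, 0, 0], 0],
  [[0.5, 9, 0], [0, 0, 0], 0],
  [[0.5, 9, 0], [0, 0, 0], 0],
  [[0.5, 8, 0], [0, 0, 0], 0],
  [[0.3, 5, 0], [0, 0, 0], 0],
  [[0.3, 5, 0], [0, 0, 0], 0],
  [[0.3, 4, 0], [0, 0, 0], 0],
  [[0, 0, 0], [0, 0, 0], 0],
])

```text
clock: 3.72
position: [0.5355, -0.0598, 0.137]
ee_rot: [0.696, 0.652, 0.206, 0.219]
ft_force: [-0.2, -0.4, -1.0]
grip_width: -0.0
```

Run:
```python
from h import *
delta(Q,TAB-.005*n-.018*Y)
W=camera('wrist')
cv2.imwrite('pics/w3z.png',cv2.resize(W[150:290,200:430],None,fx=3,fy=3,interpolation=cv2.INTER_CUBIC))
```

```text
target [ 0.5359 -0.0692  0.1359] shift mm [ 0.4 -9.4 -1.1] rot deg [-0.06 -0.04 -0.15] at [ 0.5355 -0.0598  0.137 ] ft [-0.2 -0.4 -1. ] grip -0.0 t 3.725
```

View pics/w3z.png

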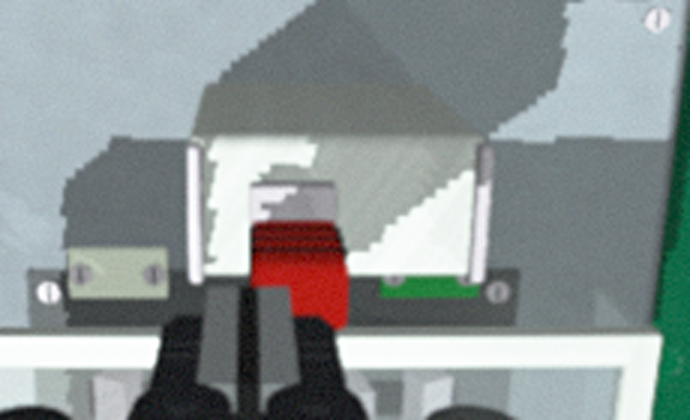

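Run:
```python
from h import *
I=camera_info('wrist');o=readout.get_obs();p=o['position'];M=R.from_quat(o['ee_rot']).as_matrix()
for z in (0,-.005,-.01,-.02,-.03): 
  print(z,[ (proj(I,p+M@np.array([0.0,y,z]))-[200,150]).round(1)*3 for y in (-.011,0,.011)])
T=np.linalg.inv(I['world_from_camera']);print(T[:3,:3]@p+T[:3,3])
print('in tool, cam',M.T@(I['world_from_camera'][:3,3]-p), M.T@I['world_from_camera'][:3,:3])
cv2.imwrite('pics/side3.png',cv2.resize(camera('side')[180:260,260:360],None,fx=6,fy=6,interpolation=cv2.INTER_CUBIC))
cv2.imwrite('pics/scene3.png',cv2.resize(camera('scene')[170:250,240:340],None,fx=6,fy=6,interpolation=cv2.INTER_CUBIC))
```

```text
0 [array([242.7, 219.3]), array([242.7, 271.5]), array([242.7, 321.9])]
-0.005 [array([242.7, 227.1]), array([242.7, 280.8]), array([242.7, 332.4])]
-0.01 [array([242.7, 235.5]), array([242.7, 290.4]), array([242.7, 343.5])]
-0.02 [array([242.4, 254.1]), array([242.4, 311.7]), array([242.4, 367.5])]
-0.03 [array([242.1, 274.8]), array([242.1, 335.7]), array([242.1, 394.2])]
[-0.00079551 -0.01844114 -0.18174756]
in tool, cam [ 0.0006804  -0.06583085 -0.17040751] [[ 9.99999229e-01 -1.12779615e-03 -5.18907202e-04]
 [-1.22484980e-03 -9.64426344e-01 -2.64348872e-01]
 [-2.02316136e-04  2.64349304e-01 -9.64426983e-01]]
```

View pics/side3.png

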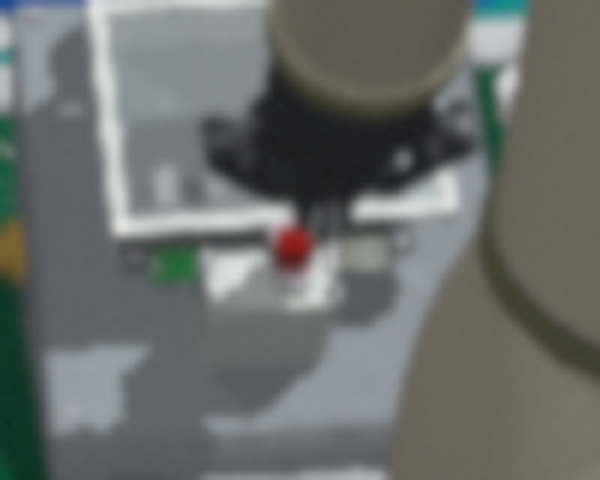

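View pics/scene3.png

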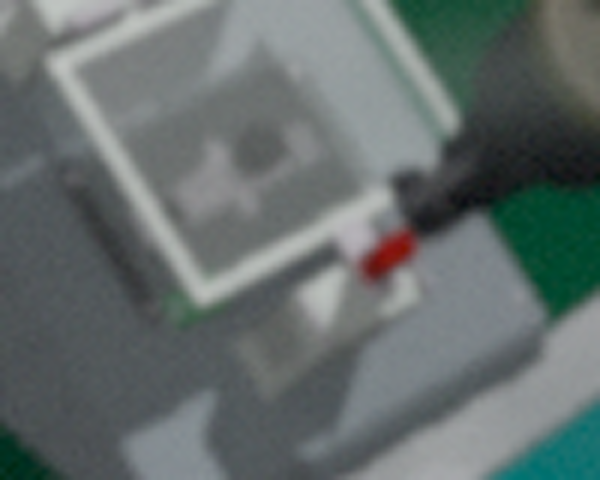

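Run:
```python
from h import *
o=readout.get_obs();p=o['position'];M=R.from_quat(o['ee_rot']).as_matrix()
S=camera_info('scene');D=camera_info('side')
for z in (0,-.01,-.02,-.03,-.04):
  P=p+M@np.array([0,0,z]);print(z,((proj(D,P)-[260,180])*6).round(),((proj(S,P)-[240,170])*6).round())
print('tab',((proj(D,C2W(Q,TAB))-[260,180])*6).round(),((proj(S,C2W(Q,TAB))-[240,170])*6).round())
```

```text
0 [304. 239.] [392. 243.]
-0.01 [307. 230.] [401. 235.]
-0.02 [309. 221.] [410. 227.]
-0.03 [311. 212.] [420. 219.]
-0.04 [314. 203.] [429. 210.]
tab [287. 236.] [380. 248.]
```

Request:
play_rows([
  [[-1, -8, 0], [0, 0, 0], 0],
  [[0, -8, 0], [0, 0, 0], 0],
  [[3, 0, -4], [0, 0, 0], 0],
  [[3, 0, -4], [0, 0, 0], 0],
  [[0, 0, 0], [0, 0, 0], 0],
])

```text
clock: 4.5
position: [0.5404, -0.0757, 0.1283]
ee_rot: [0.696, 0.652, 0.205, 0.219]
ft_force: [0.8, 0.4, 0.0]
grip_width: 0.001
```

Run:
```python
from h import *
delta(Q,TAB-.014*n-.018*Y)
cv2.imwrite('pics/w4z.png',cv2.resize(camera('wrist')[150:290,200:430],None,fx=3,fy=3,interpolation=cv2.INTER_CUBIC))
cv2.imwrite('pics/side4.png',cv2.resize(camera('side')[180:260,260:360],None,fx=6,fy=6,interpolation=cv2.INTER_CUBIC))
```

```text
target [ 0.541  -0.0696  0.1285] shift mm [0.7 6.1 0.3] rot deg [-0.06 -0.1  -0.15] at [ 0.5404 -0.0757  0.1283] ft [0.8 0.4 0. ] grip 0.001 t 4.5
```

View pics/w4z.png

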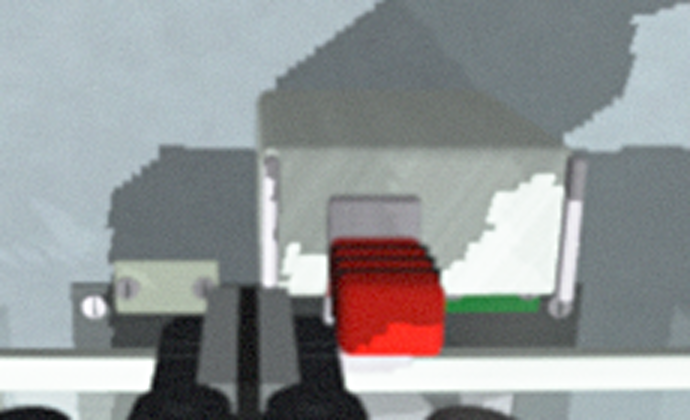

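View pics/side4.png

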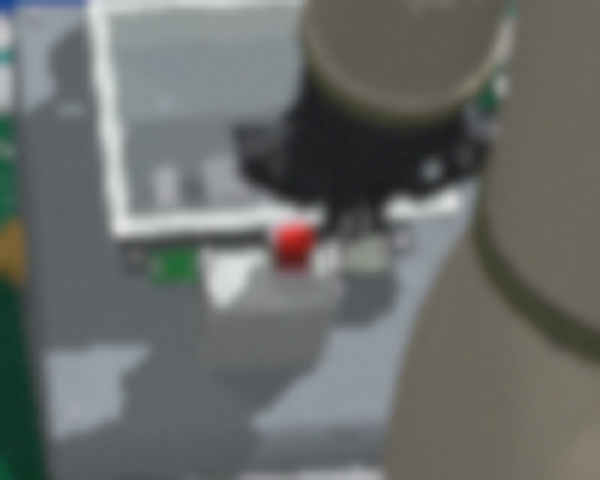

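Request:
play_rows([
  [[0.3, 5, 0], [0, 0, 0], 0],
  [[0.3, 5, 0], [0, 0, 0], 0],
  [[0.2, 3, 0], [0, 0, 0], 0],
  [[0.2, 3, 0], [0, 0, 0], 0],
  [[0, 0, 0], [0, 0, 0], 0],
])

```text
clock: 5.22
position: [0.5415, -0.0599, 0.129]
ee_rot: [0.696, 0.652, 0.206, 0.219]
ft_force: [0.6, -0.2, 0.4]
grip_width: -0.002
```

Run:
```python
from h import *
delta(Q,TAB-.014*n-.018*Y)
cv2.imwrite('pics/w5z.png',cv2.resize(camera('wrist')[150:290,200:430],None,fx=3,fy=3,interpolation=cv2.INTER_CUBIC))
```

```text
target [ 0.541  -0.0696  0.1285] shift mm [-0.4 -9.7 -0.5] rot deg [-0.06 -0.03 -0.14] at [ 0.5415 -0.0599  0.129 ] ft [ 0.6 -0.2  0.4] grip -0.002 t 5.225
```

View pics/w5z.png

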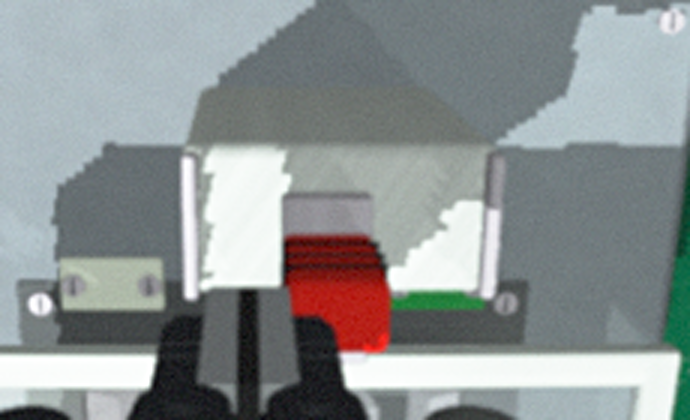

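Request:
play_rows([
  [[0.3, 5, 0], [0, 0, 0], 0],
  [[0.3, 4, 0], [0, 0, 0], 0],
  [[0.2, 3, 0], [0, 0, 0], 0],
  [[0.1, 2, 0], [0, 0, 0], 0],
  [[0, 0, 0], [0, 0, 0], 0],
])

```text
clock: 5.9
position: [0.5423, -0.0457, 0.1289]
ee_rot: [0.696, 0.652, 0.206, 0.219]
ft_force: [0.0, -0.9, 0.1]
grip_width: 0.002
```

Run:
```python
from h import *
delta(Q,TAB-.014*n-.018*Y)
cv2.imwrite('pics/w6z.png',cv2.resize(camera('wrist')[100:310,150:430],None,fx=2.5,fy=2.5,interpolation=cv2.INTER_CUBIC))
```

```text
target [ 0.541  -0.0696  0.1285] shift mm [ -1.3 -23.9  -0.4] rot deg [-0.07 -0.05 -0.15] at [ 0.5423 -0.0457  0.1289] ft [ 0.  -0.9  0.1] grip 0.002 t 5.9
```

View pics/w6z.png

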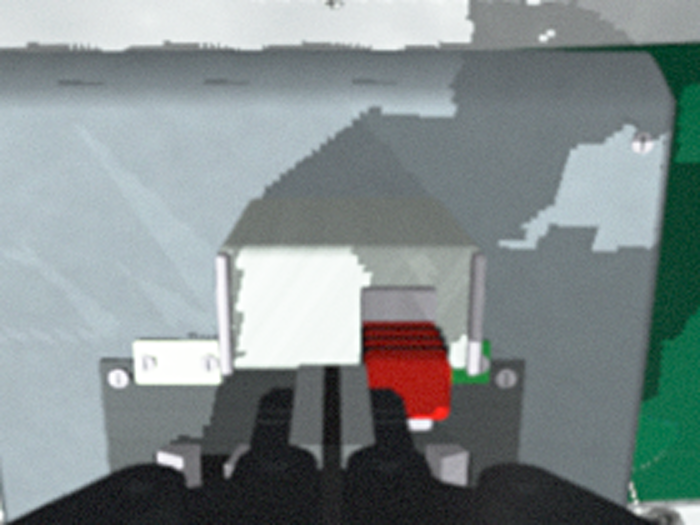

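The white cover edge has left the view, so the cover is free. I'll back off and look.

Request:
play_rows([
  [[0, -4, 0], [0, 0, 0], 0],
  [[-15, -4, 8], [0, 0, 0], 0],
  [[-25, 0, 20], [0, 0, 0], 0],
  [[-25, 0, 25], [0, 0, 0], 0],
  [[-20, 0, 20], [0, 0, 0], 0],
  [[0, 0, 0], [0, 0, 0], 0],
  [[0, 0, 0], [0, 0, 0], 0],
  [[0, 0, 0], [0, 0, 0], 0],
  [[0, 0, 0], [0, 0, 0], 0],
])

```text
clock: 7.08
position: [0.4672, -0.055, 0.1928]
ee_rot: [0.697, 0.652, 0.205, 0.218]
ft_force: [0.2, 0.4, 0.1]
grip_width: 0.002
```

Run:
```python
from h import *
delta(Q,KNOB-.005*n)
import pickle
pickle.dump((camera_info('wrist'),readout.get_obs()),open('w7.pkl','wb'))
W=camera('wrist');cv2.imwrite('pics/w7.png',W);cv2.imwrite('pics/w7z.png',cv2.resize(W[80:300,180:460],None,fx=2.8,fy=2.7,interpolation=cv2.INTER_CUBIC))
a=np.hstack([cv2.resize(camera('side')[140:260,240:380],None,fx=2.8,fy=2.8),cv2.resize(camera('scene')[120:240,200:340],None,fx=2.8,fy=2.8)])
cv2.imwrite('pics/b7.png',a)
```

```text
target [ 0.6249 -0.0573  0.1439] shift mm [157.7  -2.3 -48.9] rot deg [-0.16 -0.17 -0.09] at [ 0.4672 -0.055   0.1928] ft [0.2 0.4 0.1] grip 0.002 t 7.075
```

View pics/w7z.png

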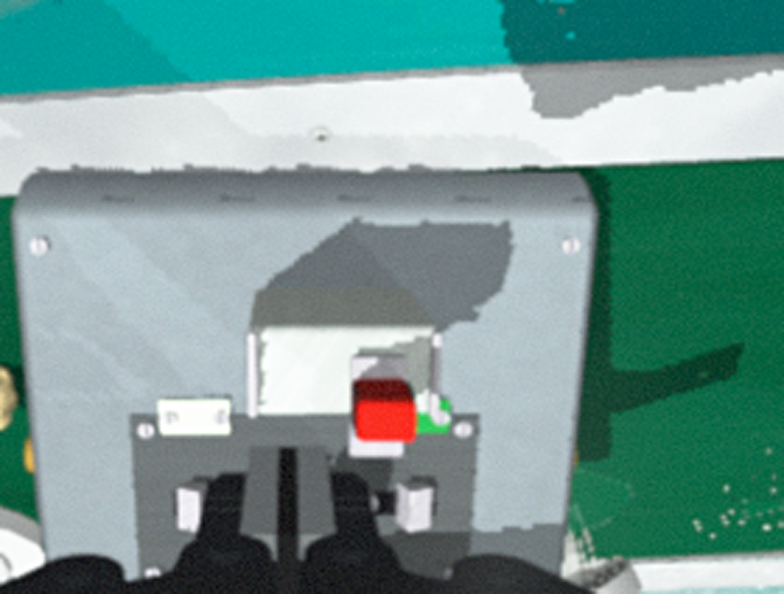

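View pics/b7.png

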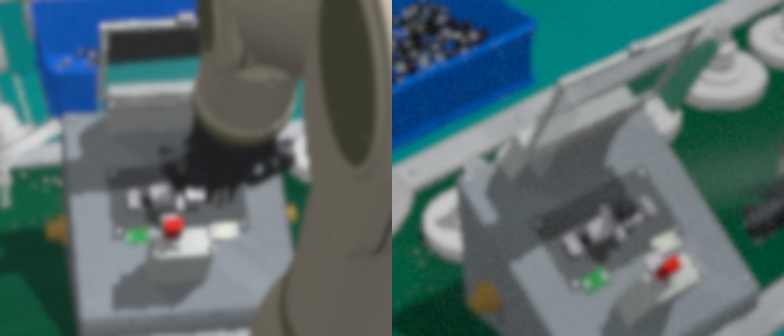

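Run:
```python
from h import *
o=readout.get_obs();p=o['position'];M=R.from_quat(o['ee_rot']).as_matrix()
out=[]
for nm,x0,y0 in (('side',270,160),('scene',300,130)):
  im=camera(nm);I=camera_info(nm)
  z=cv2.resize(im[y0:y0+100,x0:x0+100],None,fx=4,fy=4,interpolation=cv2.INTER_CUBIC)
  for d in (0,-.02,-.04,-.06):
    q=(proj(I,p+M@np.array([0,0,d]))-[x0,y0])*4+2; print(nm,d,q.round())
    cv2.circle(z,tuple(int(v) for v in q),2,(0,255,255),-1)
  out.append(z)
cv2.imwrite('pics/t7.png',np.hstack(out))
```

```text
side 0 [182. 220.]
side -0.02 [185. 207.]
side -0.04 [189. 194.]
side -0.06 [192. 180.]
scene 0 [ 98. 308.]
scene -0.02 [112. 296.]
scene -0.04 [126. 284.]
scene -0.06 [141. 272.]
```

View pics/t7.png

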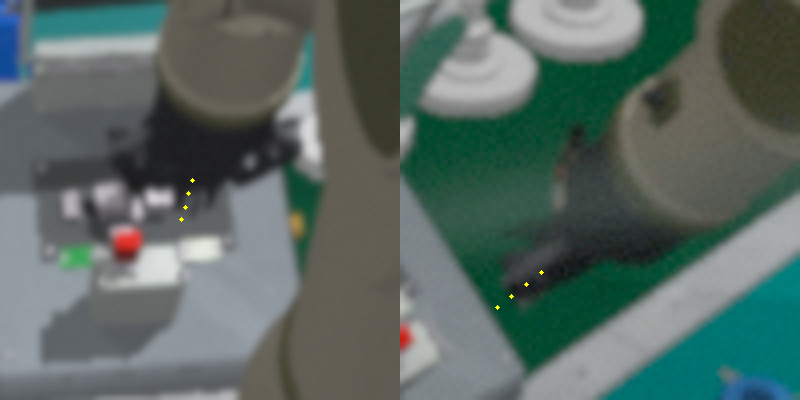

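Run:
```python
from h import *
o=readout.get_obs();p=o['position'];M=R.from_quat(o['ee_rot']).as_matrix()
I={k:camera_info(k) for k in('side','scene')}
out=[]
for nm,x0,y0 in (('side',295,185),('scene',310,180)):
  im=camera(nm)
  z=cv2.resize(im[y0:y0+40,x0:x0+40],None,fx=10,fy=10,interpolation=cv2.INTER_CUBIC)
  z=cv2.convertScaleAbs(z,alpha=2.2)
  out.append(z)
cv2.imwrite('pics/t8.png',np.hstack(out))
g=lambda P:np.concatenate([proj(I['side'],P)-(321.25,211.25),proj(I['scene'],P)-(327,202)])
s=least_squares(g,p);print(s.x,s.fun,'in tool',M.T@(s.x-p))
```

```text
[ 0.47278443 -0.07331966  0.19653301] [-0.26942636  0.51873371  0.09254194 -0.54317761] in tool [-0.01732254  0.0073668   0.00124005]
```

View pics/t8.png

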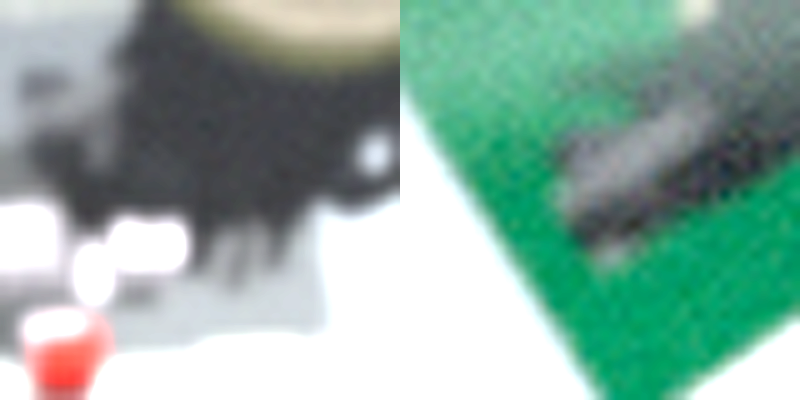

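The cover stands open, and the fingertips appear to sit roughly 15 mm short of the reported TCP. I'll move above the knob along the slope, open the fingers, and look with the wrist camera.

Request:
play_rows([
  [[14, -1, 16], [0, 0, 0], 50],
  [[22, -2, 16], [0, 0, 0], 50],
  [[22, -2, 14], [0, 0, 0], 50],
  [[22, -1, 12], [0, 0, 0], 50],
  [[12, 2, -10], [0, 0, 0], 50],
  [[12, 2, -17], [0, 0, 0], 50],
  [[10, 2, -18], [0, 0, 0], 50],
  [[0, 0, 0], [0, 0, 0], 50],
  [[0, 0, 0], [0, 0, 0], 50],
])

```text
clock: 8.55
position: [0.5808, -0.0559, 0.2065]
ee_rot: [0.697, 0.651, 0.205, 0.218]
ft_force: [0.4, 0.2, 0.2]
grip_width: 0.586
```

Run:
```python
from h import *
delta(Q,KNOB-.0187*n)
I=camera_info('wrist');o=readout.get_obs();p=o['position'];M=R.from_quat(o['ee_rot']).as_matrix()
W=camera('wrist');cv2.imwrite('pics/w9.png',cv2.resize(W,None,fx=1.4,fy=1.4))
print('knob',proj(I,C2W(Q,KNOB)),'axis',[proj(I,p+M@[0,0,z]).round(1) for z in (0,-.02,.07)],'tab',proj(I,C2W(Q,TAB+.0135*n+.02*Y)))
for s in (1,-1): print('notch',proj(I,C2W(Q,np.array([-.0294,s*.047,.0825]))))
```

```text
target [ 0.6328 -0.0578  0.1327] shift mm [ 51.9  -1.9 -73.8] rot deg [-0.14 -0.12  0.01] at [ 0.5808 -0.0559  0.2065] ft [0.4 0.2 0.2] grip 0.586 t 8.55
knob [283.11080319 209.63030095] axis [array([281. , 240.5]), array([280.8, 254. ]), array([281.3, 209.7])] tab [317.857188   108.65030127]
notch [332.80716284 153.70804132]
notch [232.95375252 153.75861606]
```

View pics/w9.png

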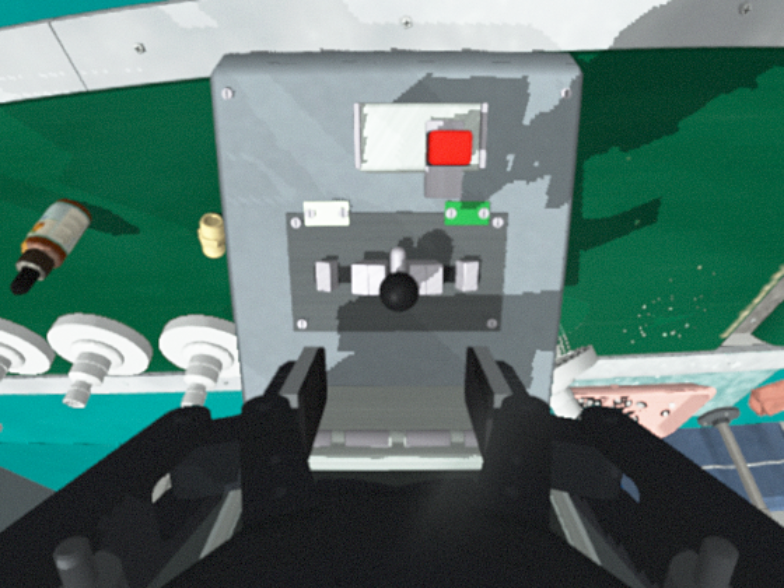

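Request:
play_rows([
  [[6, 0, -9], [0, 0, 0], 50],
  [[10, 0, -15], [0, 0, 0], 50],
  [[10, 0, -15], [0, 0, 0], 50],
  [[7, 0, -10], [0, 0, 0], 50],
  [[4, 0, -6], [0, 0, 0], 50],
  [[0, 0, 0], [0, 0, 0], 50],
])

```text
clock: 9.35
position: [0.6182, -0.0558, 0.1512]
ee_rot: [0.697, 0.651, 0.205, 0.218]
ft_force: [0.6, -0.0, 0.6]
grip_width: 0.587
```

Run:
```python
from h import *
delta(Q,KNOB-.0187*n)
I=camera_info('wrist');o=readout.get_obs();p=o['position'];M=R.from_quat(o['ee_rot']).as_matrix()
W=camera('wrist');cv2.imwrite('pics/w10.png',cv2.resize(W,None,fx=1.4,fy=1.4))
print('knob',proj(I,C2W(Q,KNOB)),'axis',[proj(I,p+M@[0,0,z]).round(1) for z in (0,-.02,.02)])
```

```text
target [ 0.6328 -0.0578  0.1327] shift mm [ 14.6  -2.  -18.5] rot deg [-0.15 -0.14  0.01] at [ 0.6182 -0.0558  0.1512] ft [ 0.6 -0.   0.6] grip 0.587 t 9.35
knob [279.39876077 239.81103857] axis [array([281. , 240.5]), array([280.8, 253.9]), array([281.1, 229.6])]
```

View pics/w10.png

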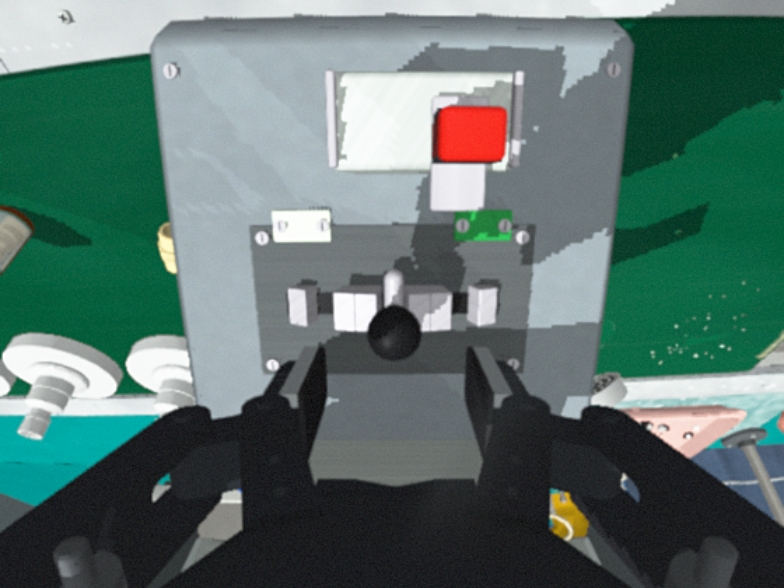

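Request:
play_rows([
  [[4, 0, -6], [0, 0, 0], 50],
  [[4, 0, -6], [0, 0, 0], 50],
  [[4, 0, -5], [0, 0, 0], 50],
  [[0, 0, 0], [0, 0, 0], 50],
])

```text
clock: 9.9
position: [0.6301, -0.0558, 0.1338]
ee_rot: [0.697, 0.651, 0.205, 0.218]
ft_force: [0.6, 0.8, 0.1]
grip_width: 0.588
```

Run:
```python
from h import *
delta(Q,KNOB-.0187*n)
W=camera('wrist');cv2.imwrite('pics/w11.png',cv2.resize(W[150:400,130:430],None,fx=2.3,fy=2.3))
S=camera('scene');cv2.imwrite('pics/s11.png',cv2.resize(S[140:240,220:340],None,fx=6,fy=6,interpolation=cv2.INTER_CUBIC))
```

```text
target [ 0.6328 -0.0578  0.1327] shift mm [ 2.6 -2.  -1.1] rot deg [-0.15 -0.16  0.01] at [ 0.6301 -0.0558  0.1338] ft [0.6 0.8 0.1] grip 0.588 t 9.9
```

View pics/w11.png

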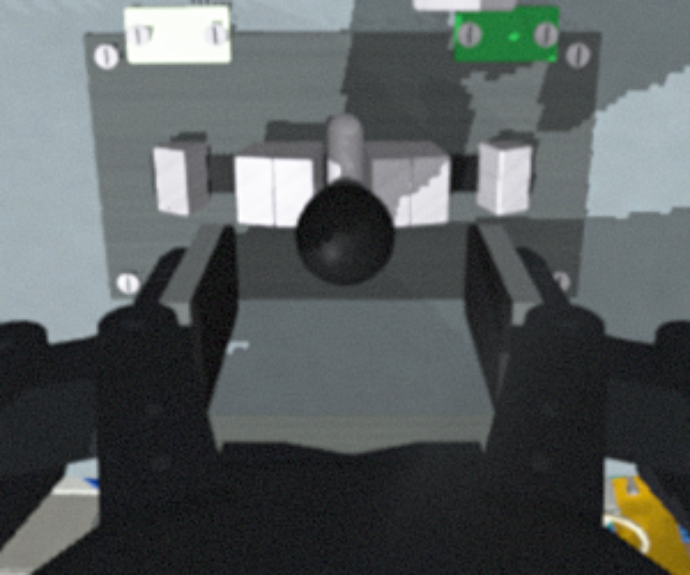

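View pics/s11.png

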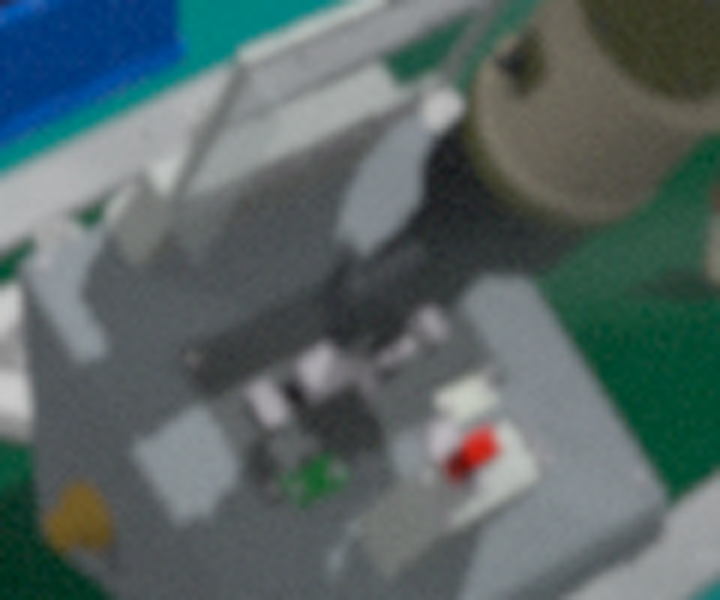

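Here the knob is about 42 px across and sits level with the visible finger ends rather than between the pads. I'll descend in small steps and watch the force.

Request:
play_rows([
  [[2, 0, -3], [0, 0, 0], 50],
  [[2, 0, -3], [0, 0, 0], 50],
  [[1, 0, -1.5], [0, 0, 0], 50],
  [[0, 0, 0], [0, 0, 0], 50],
])

```text
clock: 10.5
position: [0.6351, -0.0558, 0.1268]
ee_rot: [0.697, 0.651, 0.205, 0.218]
ft_force: [0.4, 0.4, 1.8]
grip_width: 0.587
```

Run:
```python
from h import *
delta(Q,KNOB-.0187*n)
W=camera('wrist');cv2.imwrite('pics/w12.png',cv2.resize(W[150:400,130:430],None,fx=2.3,fy=2.3))
D=camera('side');cv2.imwrite('pics/d12.png',cv2.resize(D[150:250,250:370],None,fx=6,fy=6,interpolation=cv2.INTER_CUBIC))
```

```text
target [ 0.6328 -0.0578  0.1327] shift mm [-2.4 -2.   5.9] rot deg [-0.15 -0.13  0.01] at [ 0.6351 -0.0558  0.1268] ft [0.4 0.4 1.8] grip 0.587 t 10.5
```

View pics/w12.png

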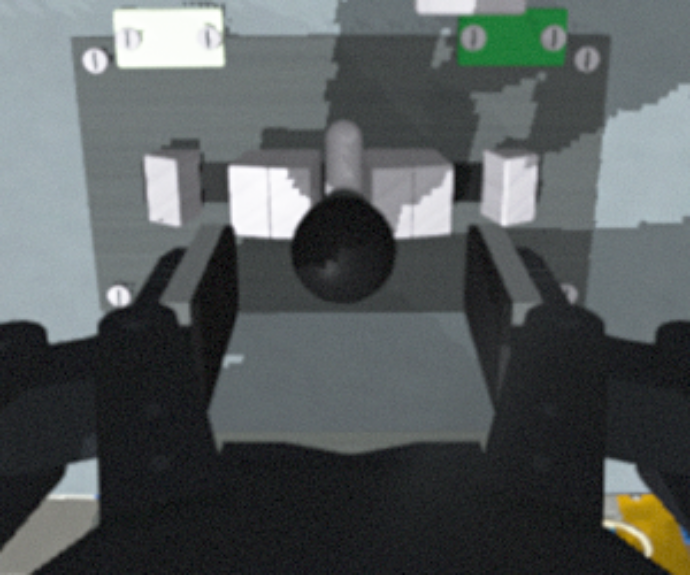

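View pics/d12.png

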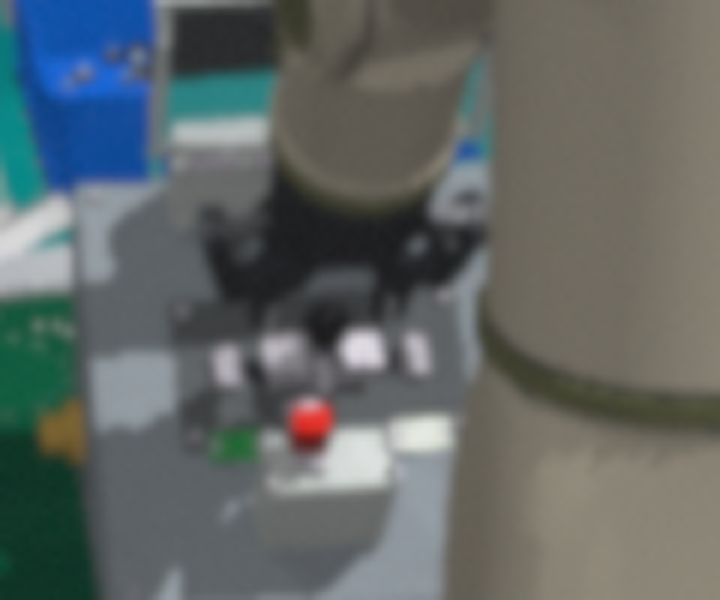

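Request:
play_rows([
  [[2, 0, -2], [0, 0, 0], 50],
  [[2, 0, -2], [0, 0, 0], 50],
  [[1.5, 0, -2], [0, 0, 0], 50],
  [[0, 0, 0], [0, 0, 0], 50],
])

```text
clock: 11.1
position: [0.6407, -0.0558, 0.1207]
ee_rot: [0.697, 0.651, 0.205, 0.218]
ft_force: [0.7, -0.2, 0.5]
grip_width: 0.586
```

Request:
play_rows([
  [[1.5, 0, -2], [0, 0, 0], 50],
  [[1.5, 0, -2], [0, 0, 0], 50],
  [[0, 0, 0], [0, 0, 0], 50],
])

```text
clock: 11.48
position: [0.6437, -0.0558, 0.1167]
ee_rot: [0.697, 0.651, 0.205, 0.218]
ft_force: [-0.1, -0.2, 0.2]
grip_width: 0.584
```

Run:
```python
from h import *
delta(Q,KNOB-.0187*n)
W=camera('wrist');cv2.imwrite('pics/w13.png',cv2.resize(W[150:400,130:430],None,fx=2.3,fy=2.3))
D=camera('side');cv2.imwrite('pics/d13.png',cv2.resize(D[150:250,250:370],None,fx=6,fy=6,interpolation=cv2.INTER_CUBIC))
```

```text
target [ 0.6328 -0.0578  0.1327] shift mm [-10.9  -2.   15.9] rot deg [-0.14 -0.13  0.01] at [ 0.6437 -0.0558  0.1167] ft [-0.1 -0.2  0.2] grip 0.584 t 11.475
```

View pics/w13.png

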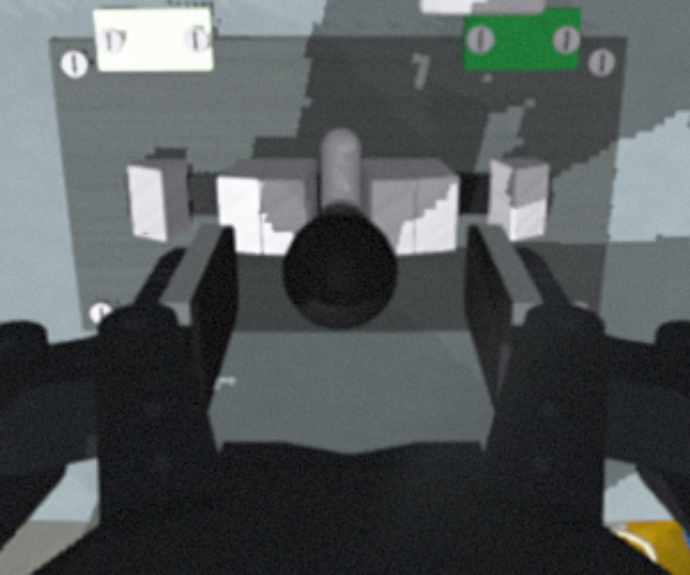

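View pics/d13.png

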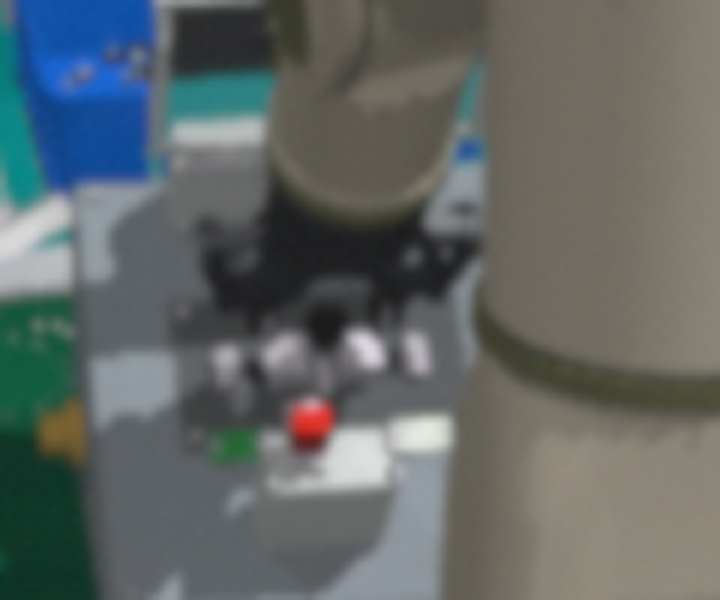

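Request:
play_rows([
  [[1, -1, -2], [0, 0, 0], 50],
  [[1.5, -1, -2], [0, 0, 0], 50],
  [[1.5, 0, -2], [0, 0, 0], 50],
  [[0, 0, 0], [0, 0, 0], 50],
])

```text
clock: 12.08
position: [0.6477, -0.0578, 0.1107]
ee_rot: [0.697, 0.651, 0.205, 0.218]
ft_force: [-0.1, -0.5, -0.5]
grip_width: 0.588
```

Run:
```python
from h import *
delta(Q,KNOB-.0187*n)
W=camera('wrist');cv2.imwrite('pics/w14.png',cv2.resize(W[150:400,130:430],None,fx=2.3,fy=2.3))
D=camera('side');cv2.imwrite('pics/d14.png',cv2.resize(cv2.convertScaleAbs(D[180:220,280:340],alpha=1.8),None,fx=12,fy=12,interpolation=cv2.INTER_CUBIC))
```

```text
target [ 0.6328 -0.0578  0.1327] shift mm [-14.9  -0.   22. ] rot deg [-0.15 -0.13  0.01] at [ 0.6477 -0.0578  0.1107] ft [-0.1 -0.5 -0.5] grip 0.588 t 12.075
```

View pics/w14.png

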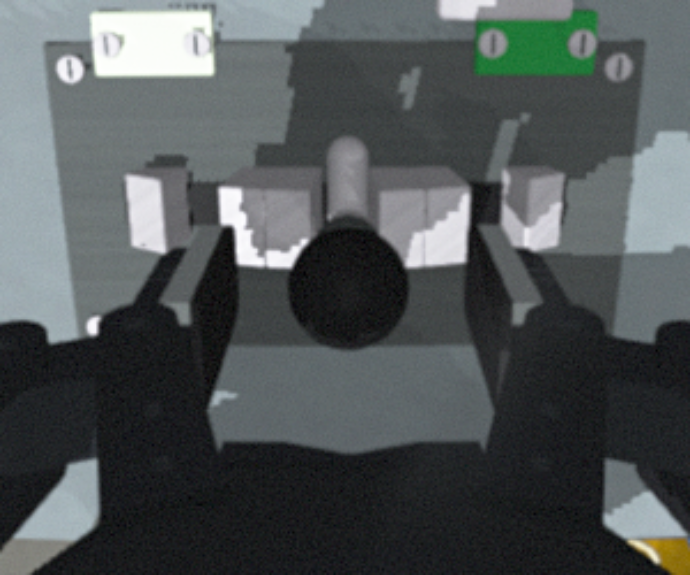

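View pics/d14.png

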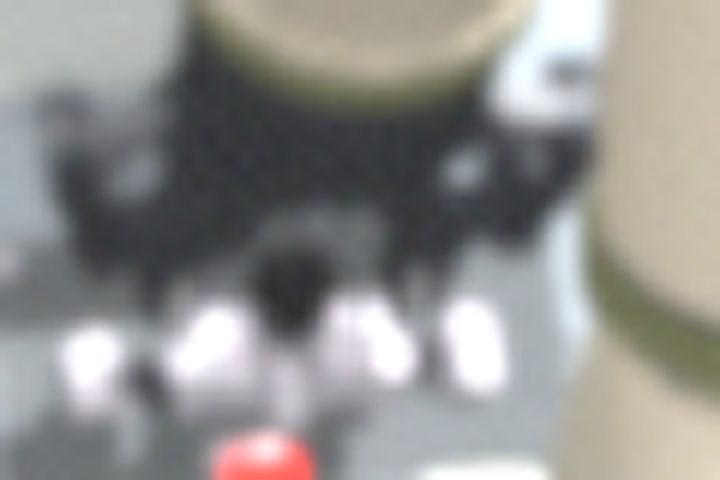

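Request:
play_rows([
  [[1.5, 0, -1.5], [0, 0, 0], 50],
  [[1.5, 0, -1.5], [0, 0, 0], 50],
  [[0, 0, 0], [0, 0, 0], 15],
  [[0, 0, 0], [0, 0, 0], 15],
  [[0, 0, 0], [0, 0, 0], 15],
  [[0, 0, 0], [0, 0, 0], 15],
  [[0, 0, 0], [0, 0, 0], 15],
  [[0, 0, 0], [0, 0, 0], 15],
], force=30)

```text
clock: 13.18
position: [0.6506, -0.0578, 0.108]
ee_rot: [0.697, 0.651, 0.206, 0.218]
ft_force: [-1.5, 0.4, 1.0]
grip_width: 0.255
```

Run:
```python
from h import *
delta(Q,KNOB-.0187*n)
W=camera('wrist');cv2.imwrite('pics/w15.png',cv2.resize(W[150:400,130:430],None,fx=2.3,fy=2.3))
```

```text
target [ 0.6328 -0.0578  0.1327] shift mm [-17.9  -0.   24.7] rot deg [-0.15 -0.11  0.01] at [ 0.6506 -0.0578  0.108 ] ft [-1.5  0.4  1. ] grip 0.255 t 13.175
```

View pics/w15.png

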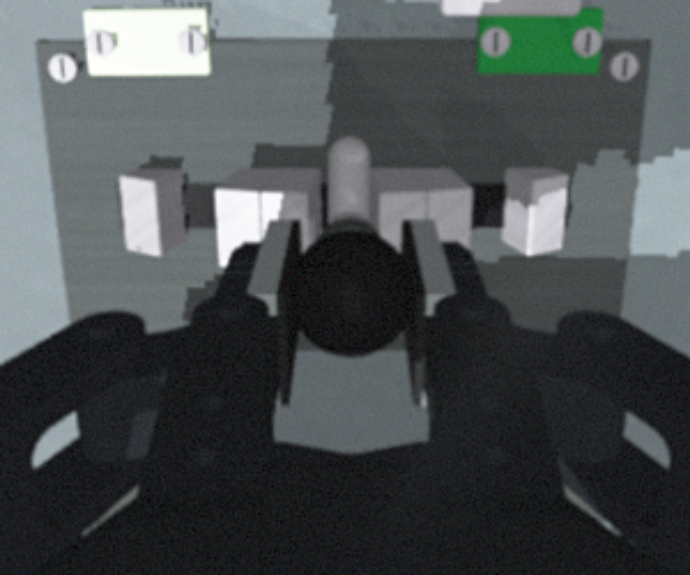

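Request:
play_rows([
  [[-2.3, 0.2, 3.3], [0, 0, 0], 15],
  [[-2.3, 0.2, 3.3], [0, 0, 0], 15],
  [[-2.3, 0.1, 3.3], [0, 0, 0], 15],
  [[-2.3, 0.1, 3.3], [0, 0, 0], 15],
  [[-1, 0.1, 1.5], [0, 0, 0], 15],
  [[0, 0, 0], [0, 0, 0], 15],
], force=35)

```text
clock: 13.98
position: [0.6403, -0.0571, 0.1227]
ee_rot: [0.697, 0.651, 0.206, 0.218]
ft_force: [2.7, 0.3, -3.1]
grip_width: 0.254
```

Run:
```python
from h import *
delta(Q,KNOB-.0187*n)
W=camera('wrist');cv2.imwrite('pics/w16.png',cv2.resize(W[150:400,130:430],None,fx=2.3,fy=2.3))
```

```text
target [ 0.6328 -0.0578  0.1327] shift mm [-7.6 -0.7 10. ] rot deg [-0.14 -0.11  0.01] at [ 0.6403 -0.0571  0.1227] ft [ 2.7  0.3 -3.1] grip 0.254 t 13.975
```

View pics/w16.png

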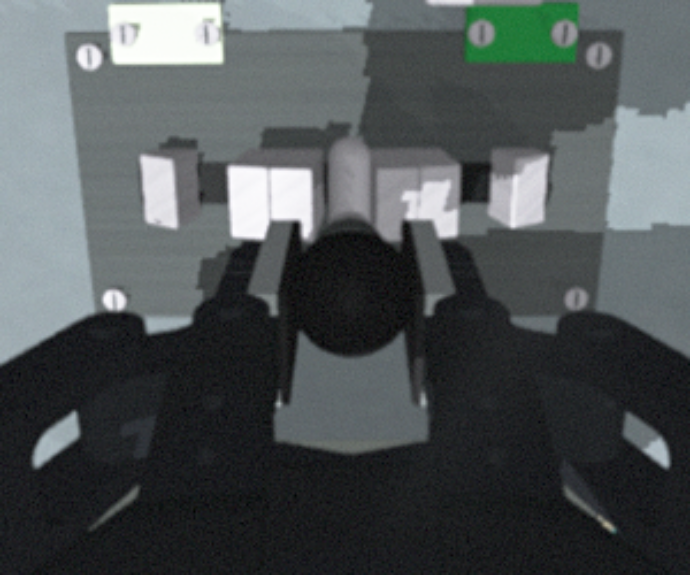

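Request:
play_rows([
  [[0.5, 6.2, -0.1], [-2.5, 0.17, -1.75], 15],
  [[0.7, 6.2, -0.4], [-2.5, 0.17, -1.75], 15],
  [[0.9, 6.2, -0.7], [-2.5, 0.17, -1.75], 15],
  [[0, 0, 0], [0, 0, 0], 15],
])

```text
clock: 14.52
position: [0.6427, -0.037, 0.1211]
ee_rot: [0.711, 0.632, 0.149, 0.269]
ft_force: [3.0, -1.1, -3.0]
grip_width: 0.254
```

Run:
```python
from h import *
delta(Q,KNOB)
W=camera('wrist');cv2.imwrite('pics/w17.png',cv2.resize(W[150:400,130:430],None,fx=2.3,fy=2.3))
```

```text
target [ 0.622  -0.0571  0.148 ] shift mm [-20.7 -20.   26.9] rot deg [ 7.36 -0.63  5.1 ] at [ 0.6427 -0.037   0.1211] ft [ 3.  -1.1 -3. ] grip 0.254 t 14.525
```

View pics/w17.png

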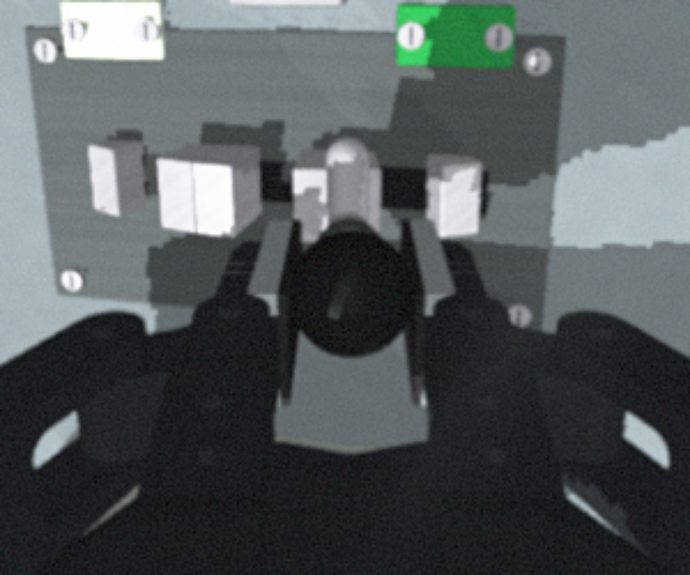

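The lever is lifted and moving freely towards the green side, and the rod now passes over the middle-to-left tooth.

Request:
play_rows([
  [[1.1, 6.2, -1.0], [-2.5, 0.17, -1.75], 15],
  [[1.3, 6.2, -1.2], [-2.5, 0.17, -1.75], 15],
  [[1.5, 6.2, -1.5], [-2.5, 0.17, -1.75], 15],
  [[0, 0, 0], [0, 0, 0], 15],
  [[0, 0, 0], [0, 0, 0], 15],
])

```text
clock: 15.2
position: [0.6463, -0.0212, 0.1176]
ee_rot: [0.722, 0.607, 0.092, 0.319]
ft_force: [3.6, -1.3, -3.8]
grip_width: 0.253
```

Run:
```python
from h import *
delta(Q,KNOB)
o=readout.get_obs();M=R.from_quat(o['ee_rot']).as_matrix();K=o['position']-.047*M[:,2]
c,s=np.cos(Q[2]),np.sin(Q[2]);d=K-C2W(Q,PIV);d=np.array([c*d[0]+s*d[1],-s*d[0]+c*d[1],d[2]])
print('knob est swing',np.arctan2(d[1],d@n),'r',np.hypot(d[1],d@n),'u off',d@u)
W=camera('wrist');cv2.imwrite('pics/w18.png',cv2.resize(W[150:400,130:430],None,fx=2.3,fy=2.3))
```

```text
target [ 0.622  -0.0571  0.148 ] shift mm [-24.2 -35.9  30.4] rot deg [14.77 -1.17 10.56] at [ 0.6463 -0.0212  0.1176] ft [ 3.6 -1.3 -3.8] grip 0.253 t 15.2
knob est swing 0.3239293236394909 r 0.16372123842950498 u off 0.0003528738671463773
```

View pics/w18.png

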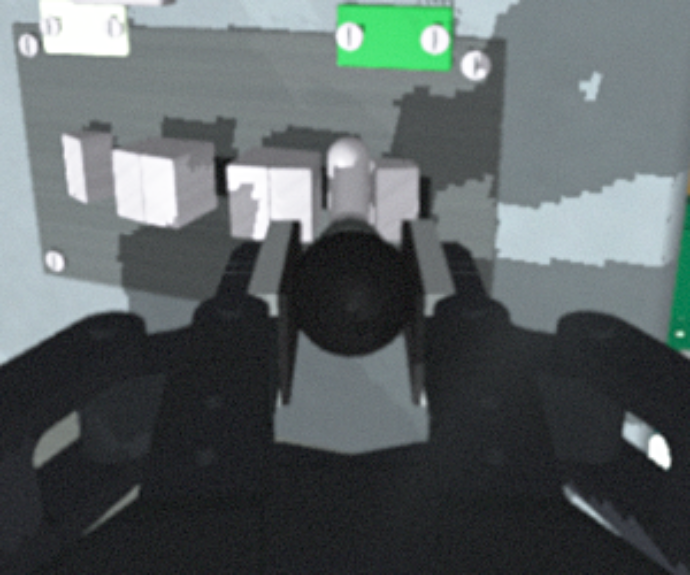

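Request:
play_rows([
  [[2.1, -1.4, -3.1], [0, 0, 0], 15],
  [[2.1, -1.4, -3.1], [0, 0, 0], 15],
  [[2.1, -1.4, -3.1], [0, 0, 0], 15],
  [[2.1, -1.4, -3.1], [0, 0, 0], 15],
  [[0, 0, 0], [0, 0, 0], 15],
])

```text
clock: 15.88
position: [0.6549, -0.0257, 0.1051]
ee_rot: [0.721, 0.608, 0.092, 0.319]
ft_force: [1.5, -1.1, -3.8]
grip_width: 0.253
```

Run:
```python
from h import *
delta(Q,KNOB)
o=readout.get_obs();M=R.from_quat(o['ee_rot']).as_matrix();K=o['position']-.047*M[:,2]
c,s=np.cos(Q[2]),np.sin(Q[2]);d=K-C2W(Q,PIV);d=np.array([c*d[0]+s*d[1],-s*d[0]+c*d[1],d[2]])
print('knob est swing',np.arctan2(d[1],d@n),'r',np.hypot(d[1],d@n),'u off',d@u, M[:,2])
W=camera('wrist');cv2.imwrite('pics/w19.png',cv2.resize(W[150:400,130:430],None,fx=2.3,fy=2.3))
```

```text
target [ 0.622  -0.0571  0.148 ] shift mm [-32.9 -31.3  42.9] rot deg [14.86 -1.13 10.53] at [ 0.6549 -0.0257  0.1051] ft [ 1.5 -1.1 -3.8] grip 0.253 t 15.875
knob est swing 0.33207615925356604 r 0.14788087037469697 u off 0.00043415707357225637 [ 0.52067874 -0.34933029 -0.77901347]
```

View pics/w19.png

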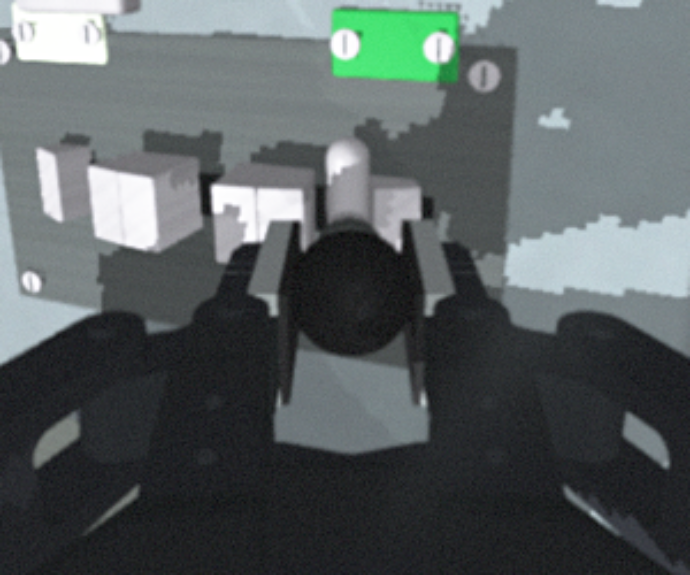

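Request:
play_rows([
  [[0.6, -0.9, -0.8], [0, 0, 0], 15],
  [[0.6, -0.9, -0.8], [0, 0, 0], 15],
  [[0, 0, 0], [0, 0, 0], 15],
])

```text
clock: 16.3
position: [0.656, -0.0271, 0.1036]
ee_rot: [0.721, 0.608, 0.092, 0.319]
ft_force: [-0.1, -0.2, -4.6]
grip_width: 0.257
```

Request:
play_rows([
  [[0.5, -0.4, -0.8], [0, 0, 0], 15],
  [[0, 0, 0], [0, 0, 0], 15],
])

```text
clock: 16.55
position: [0.6565, -0.0268, 0.1034]
ee_rot: [0.721, 0.608, 0.092, 0.319]
ft_force: [-7.7, 3.0, 3.8]
grip_width: 0.261
```

The force has reversed, so the lever has bottomed in the notch. I'll release it.

Request:
play_rows([
  [[0, 0, 0], [0, 0, 0], 46],
  [[0, 0, 0], [0, 0, 0], 46],
  [[0, 0, 0], [0, 0, 0], 46],
  [[0, 0, 0], [0, 0, 0], 46],
  [[0, 0, 0], [0, 0, 0], 46],
])

```text
clock: 17.18
position: [0.6566, -0.0278, 0.103]
ee_rot: [0.721, 0.608, 0.092, 0.32]
ft_force: [0.2, 0.2, -1.0]
grip_width: 0.535
```

Run:
```python
from h import *
delta(Q,KNOB)
W=camera('wrist');cv2.imwrite('pics/w20.png',cv2.resize(W[150:400,130:430],None,fx=2.3,fy=2.3))
```

```text
target [ 0.622  -0.0571  0.148 ] shift mm [-34.6 -29.3  45. ] rot deg [14.85 -1.11 10.53] at [ 0.6566 -0.0278  0.103 ] ft [ 0.2  0.2 -1. ] grip 0.535 t 17.175
```

View pics/w20.png

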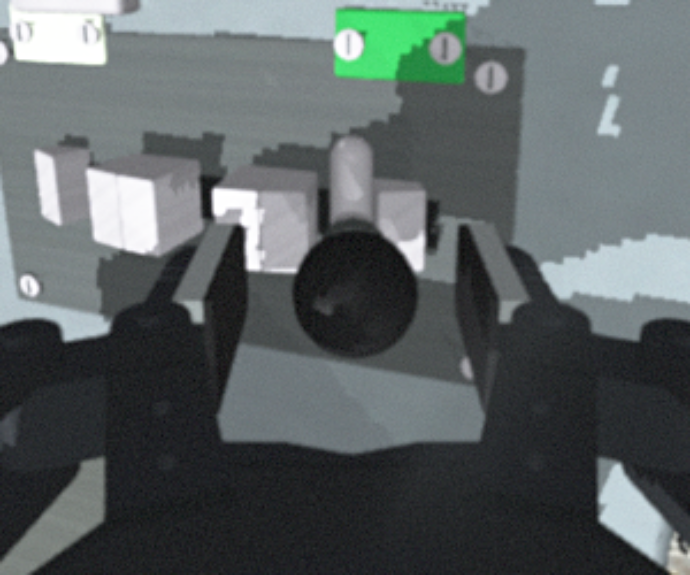

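Request:
play_rows([
  [[-2.6, 1.7, 3.9], [0, 0, 0], 46],
  [[-5.2, 3.5, 7.8], [0, 0, 0], 46],
  [[-8, 5, 12], [0, 0, 0], 46],
  [[-10, 7, 15], [0, 0, 0], 46],
  [[-12, 7, 16], [0, 0, 0], 46],
  [[-15, 3, 15], [0, 0, 0], 46],
  [[-20, 0, 12], [0, 0, 0], 46],
  [[-20, 0, 10], [0, 0, 0], 46],
  [[-15, 0, 5], [0, 0, 0], 46],
  [[0, 0, 0], [0, 0, 0], 46],
])

```text
clock: 18.48
position: [0.5483, 0.0001, 0.2013]
ee_rot: [0.721, 0.608, 0.093, 0.32]
ft_force: [0.3, 0.7, 0.1]
grip_width: 0.54
```

Run:
```python
from h import *
I=camera_info('wrist')
delta(Q,KNOB)
W=camera('wrist');cv2.imwrite('pics/w21.png',cv2.resize(W,None,fx=1.4,fy=1.4))
a=np.hstack([cv2.resize(camera('side')[140:260,240:380],None,fx=2.8,fy=2.8),cv2.resize(camera('scene')[120:240,200:340],None,fx=2.8,fy=2.8)])
cv2.imwrite('pics/b21.png',a)
for ph in (.29,.32,.35):
  for L in (0,.010): print(ph,L,proj(I,C2W(Q,PIV+(.148+L)*(np.cos(ph)*n+np.sin(ph)*Y)))*1.4)
print('gt',proj(I,C2W(Q,np.array([-.0294,.047,.0825])))*1.4,'wt',proj(I,C2W(Q,np.array([-.0294,-.047,.0825])))*1.4)
```

```text
target [ 0.622  -0.0571  0.148 ] shift mm [ 73.7 -57.2 -53.3] rot deg [14.81 -0.98 10.48] at [5.483e-01 1.000e-04 2.013e-01] ft [0.3 0.7 0.1] grip 0.54 t 18.475
0.29 0 [424.09902193 332.46224933]
0.29 0.01 [424.70431644 337.98656663]
0.32 0 [430.81384675 332.4853485 ]
0.32 0.01 [432.1272535  338.01212887]
0.35 0 [437.50799911 332.43623799]
0.35 0.01 [439.52610323 337.95475974]
gt [445.20582147 259.19703656] wt [327.08870034 252.26471776]
```

View pics/w21.png

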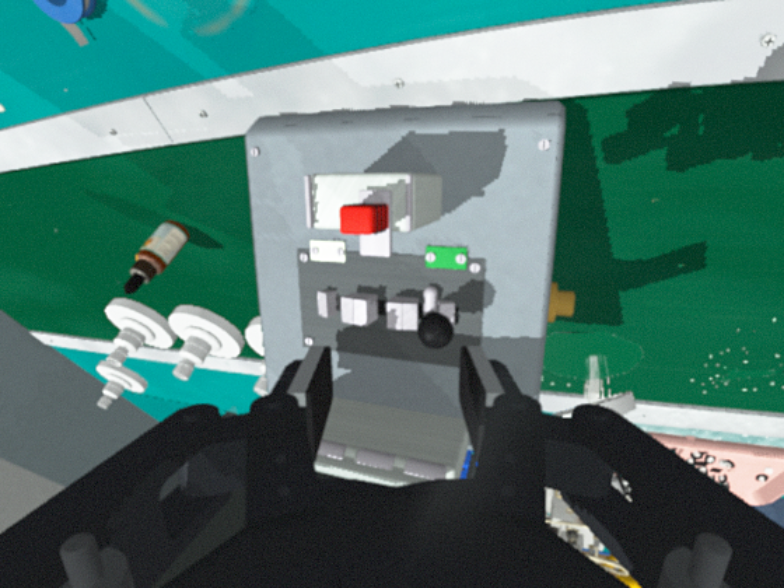

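View pics/b21.png

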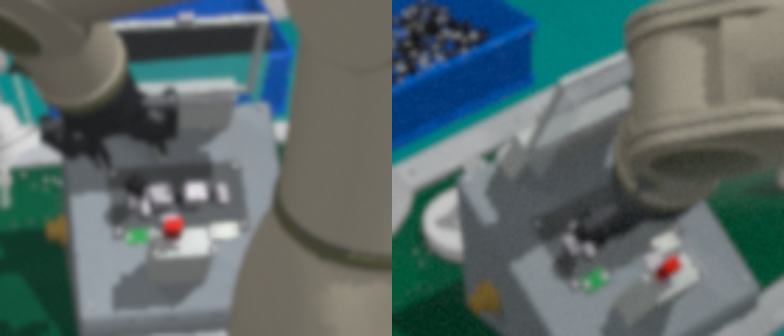

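Request:
play_rows([
  [[-20, 0, 12], [0, 0, 0], 46],
  [[-25, 0, 15], [0, 0, 0], 46],
  [[-20, 0, 12], [0, 0, 0], 46],
  [[0, 0, 0], [0, 0, 0], 46],
  [[0, 0, 0], [0, 0, 0], 46],
  [[0, 0, 0], [0, 0, 0], 46],
])

```text
clock: 19.38
position: [0.484, -0.0007, 0.238]
ee_rot: [0.721, 0.608, 0.091, 0.319]
ft_force: [-0.6, -0.4, -0.7]
grip_width: 0.536
```

Run:
```python
from h import *
a=np.hstack([cv2.resize(camera('side')[120:280,220:400],None,fx=2.2,fy=2.2),cv2.resize(camera('scene')[100:260,190:370],None,fx=2.2,fy=2.2)])
cv2.imwrite('pics/b22.png',a);cv2.imwrite('pics/w22.png',camera('wrist'))
o=readout.get_obs();print(o['clock'],o['position'],o['ft_force'],o['joint_velocities'].round(3))
```

```text
19.525 [ 0.48389114 -0.00064767  0.23817304] [ 0.15630911  0.36861383 -0.17113435] [-0.002 -0.006 -0.002  0.    -0.002  0.001  0.   ]
```

View pics/b22.png

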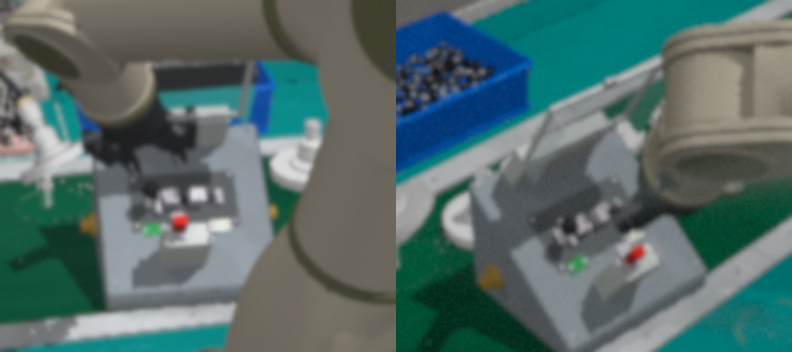

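View pics/w22.png

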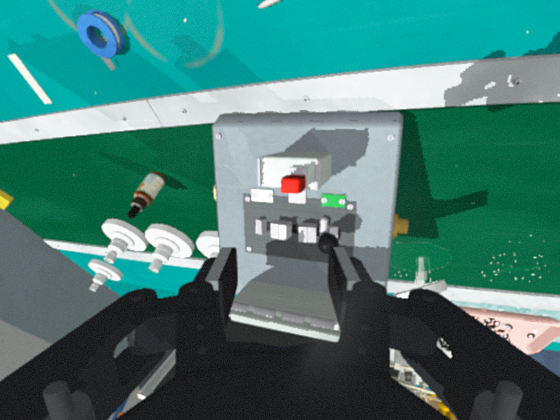

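The cover stands open, the knob is at (327,242) beside the green tag at (333,200), and the arm touches nothing. I'm handing in.

Run:
```python
from workcell import manip
print(manip.hand_in())
```

```text
the job is handed in; nothing more can be done
None
```

I slid the latch left until the cover sprang open. Then I gripped the knob, lifted the lever about 18 mm in the middle notch, swung it left to the notch beside the green tag, lowered it and let go. I handed in at about 19.5 s; no verdict was given.

**Last checks:**
- **Lever:** The knob's place beside the green tag in the wrist picture fits a swing of about +0.33 rad with the rod fully down. The wrist force also reversed as the lever bottomed, before I released it.
- **Cover:** It stands open in both outside views.
- **Robot:** The arm was still and clear of everything, with the force reading near zero.
- **Bystanders:** The dropper bottle and tape reel were in view and looked undisturbed. I could not see the brass nipple clearly or check the nut, screwdriver and shower head at the end, but the tool stayed above the console while it was low and I saw no unexpected forces.

**Disagreements:**
- **Finger length:** The fingertips were roughly 20 mm short of the reported TCP, by the pictures and by the first push, which passed over the tab without moving it. I went lower on the tab and the knob to allow for this.
- **Grip opening:** It read about 22 mm on the 24 mm knob, but the grip held throughout.
- **Camera fits:** The wrist and outside cameras differed by a few millimetres on the console position, so I aligned on the knob with the wrist camera.

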